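# Nest the valve bodies and tighten their tapered plugs

### The arm

A 6-joint arm with a two-finger parallel gripper is mounted at the origin on a cart in front of the work surface, level with it; the furniture and walls round the work are solid. World frame = base frame: x ahead of the robot, y to its left, z up, the work surface at z = 0. Lengths are in m, angles in rad, forces in N, time in s.
With the tool pointing down it reaches from about 0.25 to 0.775 m from the base axis. Payload 4 kg.
Tool frame: the origin (TCP) lies at the very end of the fingers, on their centre line; the grasp point (between the pads) lies 19 mm behind it; z points along the fingers, y is the direction in which the jaws open and shut (so a half turn about z gives the same grasp; the last joint's range is limited). The gripper opens to 94 mm and grips with 3 to 60 N. Pads are 16 mm wide; open, the fingers measure 119 mm over their backs; the gripper's body (75 mm by 177 mm) begins 78 mm behind the grasp point.
Start: joints at [1.077, 0.087, 1.371, -0, 1.684, -0.103], TCP at [0.21, 0.509, 0.206] pointing down, gripper open.
Joint ranges: [-3.1, 3.1], [-0.76, 2.03], [0.27, 2.55], [-1.08, 4.22], [0.17, 2.65], [-2.57, 2.57]. Speed limits (rad/s): [2.79, 2.79, 3.14, 3.14, 3.14, 3.14].

### API

Orientations are given as a unit quaternion [w, x, y, z].
In Python, from workcell import monitor, vision, manip gives the robot as it stands. The module is installed in compiled form; this text tells all that it offers.
- The arm moves only by the shell command python3 -m pendant 'ROWS' [FORCE]. ROWS is JSON, a list of rows, each a list of 7 numbers: the gripper's target within -1 to 1 (fully open at 1, half-way at 0, shut at -1), then the shift along the tool's x, y, z in cm, then the turn, a rotation vector about the tool's x, y, z in rad. In form: [[grip, tx, ty, tz, wx, wy, wz], ...]. A call has exactly 10 rows; each row is the pose to reach, as a shift and turn from the pose measured when the call began, along the tool's axes at that moment; what a row does not reach only later rows make up. A row lasts 1/12 s, in which the tool goes at most 41.7 mm and 7.16 degrees, less where a joint would pass 70% of its speed; a pose out of reach is approached as far as the arm can. A call with a gripper value outside its range is refused whole. The fingers move at their own pace and stop on an object; FORCE is the grip in N (left out, the last holds). Time passes only in rows, so rows that repeat a pose let the fingers close, or fill a call up. It gives the time, the measured TCP pose, the force and the opening at its end, in the units of the state.
- monitor.sense(): the state, without advancing time (a new reading comes with each control period).
- vision.capture(name): name is "side" or "top"; returns a dict with "color" (400x640x3 uint8, red, green, blue), "range_z" (400x640 float32, m along the optical axis (not along the pixel's ray), 0 where there is no reading), "K" (3x3 intrinsics, pixels), "extrinsics" (4x4, takes a point from camera to world coordinates). Camera axes: x right, y down, z forward; pixel columns grow to the right and rows downward; lengths in m; the calibration is good to about 2 mm. A picture is of the moment at which its call begins.
- manip.finish_job(): hands the job in, once; it reports no verdict.
The state is a dict: "time": time; "qpos": joint angles; "joint_velocities": joint speeds; "effort": joint torques, N m; "position": TCP position; "eef_rot": TCP orientation; "force": force on the tool from outside, world axes, zero at the start; "wrist_torque": the same for the moment, N m; "finger_gap": finger opening in m.
Only numpy, scipy, OpenCV 4.12 (cv2) and the standard library are available. Lean on these libraries where they do the work, as an engineer would, in place of code of your own. Each camera call takes 0.05 s, during which the arm holds its last target.

### The job

Seat every valve body on the bench flat and square in a pocket of the blue fixture, one to a pocket with its plug upward, and tighten each one's tapered brass plug clockwise until it goes snug and has bitten a little (some ten degrees more), but never more than about an eighth of a turn past snug. Leave all the bodies fully down in their pockets, and do not disturb the amber jar or the battery pack.

Things in the scene. Friction and masses are not known exactly. Their poses are not given: they have to be found in the camera images.
- valve_1_mid (a point): A loose aluminium valve body, a rectangular block 48 mm (its x) by 72 mm (its y) by 44 mm (its z), 0.4 kg with its plug, standing upright; a tapered brass pipe plug stands up from the middle of its top. This point is the centre of the block, 22 mm above its underside; its axes are the block's. It may sit in a pocket either way round (half a turn is the same). None if it is absent.
- plug_1_head (a point): Square brass head of the tapered plug in valve body 1, 18 x 18 mm across the flats, 18 mm high, on the block's vertical centre line above a thin dark collar 27 mm wide. This point is its centre, 37.7 mm above the block's centre; the head spans 6.7 to 24.7 mm above the block's top face. x and y are square to the flats, z up. Clockwise from above tightens. Unless the block sits in a pocket it spins with the plug.
- bite_1 (a joint): How far (rad) plug 1 has wedged in its taper since it went snug; 0 while it runs freely. Started by hand, it runs at about 0.04 N m for 0.6 to 2.3 rad (differs each time), then goes snug: 0.4 N m, rising by 0.4 N m per rad turned further clockwise (the wrist feels some 0.2 N m less once the turning stops). It stays where it is left.
- valve_2_mid (a point): A loose aluminium valve body, a rectangular block 48 mm (its x) by 72 mm (its y) by 44 mm (its z), 0.4 kg with its plug, standing upright; a tapered brass pipe plug stands up from the middle of its top. This point is the centre of the block, 22 mm above its underside; its axes are the block's. It may sit in a pocket either way round (half a turn is the same). None if it is absent.
- plug_2_head (a point): Square brass head of the tapered plug in valve body 2, 18 x 18 mm across the flats, 18 mm high, on the block's vertical centre line above a thin dark collar 27 mm wide. This point is its centre, 37.7 mm above the block's centre; the head spans 6.7 to 24.7 mm above the block's top face. x and y are square to the flats, z up. Clockwise from above tightens. Unless the block sits in a pocket it spins with the plug.
- bite_2 (a joint): How far (rad) plug 2 has wedged in its taper since it went snug; 0 while it runs freely. Started by hand, it runs at about 0.04 N m for 0.6 to 2.3 rad (differs each time), then goes snug: 0.4 N m, rising by 0.4 N m per rad turned further clockwise (the wrist feels some 0.2 N m less once the turning stops). It stays where it is left.
- valve_3_mid (a point): A loose aluminium valve body, a rectangular block 48 mm (its x) by 72 mm (its y) by 44 mm (its z), 0.4 kg with its plug, standing upright; a tapered brass pipe plug stands up from the middle of its top. This point is the centre of the block, 22 mm above its underside; its axes are the block's. It may sit in a pocket either way round (half a turn is the same). None if it is absent.
- plug_3_head (a point): Square brass head of the tapered plug in valve body 3, 18 x 18 mm across the flats, 18 mm high, on the block's vertical centre line above a thin dark collar 27 mm wide. This point is its centre, 37.7 mm above the block's centre; the head spans 6.7 to 24.7 mm above the block's top face. x and y are square to the flats, z up. Clockwise from above tightens. Unless the block sits in a pocket it spins with the plug.
- bite_3 (a joint): How far (rad) plug 3 has wedged in its taper since it went snug; 0 while it runs freely. Started by hand, it runs at about 0.04 N m for 0.6 to 2.3 rad (differs each time), then goes snug: 0.4 N m, rising by 0.4 N m per rad turned further clockwise (the wrist feels some 0.2 N m less once the turning stops). It stays where it is left.
- valve_4_mid (a point): A loose aluminium valve body, a rectangular block 48 mm (its x) by 72 mm (its y) by 44 mm (its z), 0.4 kg with its plug, standing upright; a tapered brass pipe plug stands up from the middle of its top. This point is the centre of the block, 22 mm above its underside; its axes are the block's. It may sit in a pocket either way round (half a turn is the same). None if it is absent.
- plug_4_head (a point): Square brass head of the tapered plug in valve body 4, 18 x 18 mm across the flats, 18 mm high, on the block's vertical centre line above a thin dark collar 27 mm wide. This point is its centre, 37.7 mm above the block's centre; the head spans 6.7 to 24.7 mm above the block's top face. x and y are square to the flats, z up. Clockwise from above tightens. Unless the block sits in a pocket it spins with the plug.
- bite_4 (a joint): How far (rad) plug 4 has wedged in its taper since it went snug; 0 while it runs freely. Started by hand, it runs at about 0.04 N m for 0.6 to 2.3 rad (differs each time), then goes snug: 0.4 N m, rising by 0.4 N m per rad turned further clockwise (the wrist feels some 0.2 N m less once the turning stops). It stays where it is left.
- pocket_a (a point): Pocket 1 of 4 in the fixture: 52 mm (x) by 76 mm (y), 12 mm deep, 2 mm clear on each side of a valve body; its upper 6 mm flare out by 3.5 mm on every side as a lead-in. This point is the middle of the pocket's floor, 10 mm above the bench; axes are the fixture's, z up. A seated block's centre is 22 mm above it and 32 mm of the block stand above the plate.
- pocket_b (a point): Pocket 2 of 4 in the fixture: 52 mm (x) by 76 mm (y), 12 mm deep, 2 mm clear on each side of a valve body; its upper 6 mm flare out by 3.5 mm on every side as a lead-in. This point is the middle of the pocket's floor, 10 mm above the bench; axes are the fixture's, z up. A seated block's centre is 22 mm above it and 32 mm of the block stand above the plate.
- pocket_c (a point): Pocket 3 of 4 in the fixture: 52 mm (x) by 76 mm (y), 12 mm deep, 2 mm clear on each side of a valve body; its upper 6 mm flare out by 3.5 mm on every side as a lead-in. This point is the middle of the pocket's floor, 10 mm above the bench; axes are the fixture's, z up. A seated block's centre is 22 mm above it and 32 mm of the block stand above the plate.
- pocket_d (a point): Pocket 4 of 4 in the fixture: 52 mm (x) by 76 mm (y), 12 mm deep, 2 mm clear on each side of a valve body; its upper 6 mm flare out by 3.5 mm on every side as a lead-in. This point is the middle of the pocket's floor, 10 mm above the bench; axes are the fixture's, z up. A seated block's centre is 22 mm above it and 32 mm of the block stand above the plate.
- fixture: Fixed blue plate 200 (x) x 208 (y) x 22 mm lying on the bench, with four rectangular pockets whose centres are 110 mm apart in its x and 100 mm in its y (a at -x +y, b at +x +y, c at -x -y, d at +x -y of its middle). Origin at the centre of its underside, z up.
- amber_jar: Bystander: small amber jar with a dark lid, 48 mm across, 60 mm high, upright; origin at the centre of its underside, z up.
- battery_pack: Bystander: dark battery pack, 62 x 75 x 60 mm, upright; origin at the centre of its underside, z up.
- valve_1: The same valve body 1, its origin at the centre of the underside.
- valve_2: The same valve body 2, its origin at the centre of the underside.
- valve_3: The same valve body 3, its origin at the centre of the underside.
- valve_4: The same valve body 4, its origin at the centre of the underside.
Not all that is in view belongs to the job. What is shaped like the valve_3 but red is not meant.

How it is judged:
At the end, for the whole second after the job is handed in: Every valve body present rests in a pocket (centre within 4 mm horizontally, height within 3 mm, tilt under 0.05 rad, square within 0.1 rad, either way round), and its plug is wedged 0.08 to 0.85 rad past the point where it went snug ((horizontal distance between valve_1_mid and pocket_a below 0.004 m or horizontal distance between valve_1_mid and pocket_b below 0.004 m or horizontal distance between valve_1_mid and pocket_c below 0.004 m or horizontal distance between valve_1_mid and pocket_d below 0.004 m) and height (world z) of valve_1_mid between 0.029 and 0.035 m and angle between each of valve_1_mid, valve_2_mid, valve_3_mid, valve_4_mid's own z axis and vertical below 0.05 rad and angle between the x axis of each of valve_1_mid, valve_2_mid, valve_3_mid, valve_4_mid and the x axis of fixture, either way round below 0.1 rad and (horizontal distance between valve_2_mid and pocket_a below 0.004 m or horizontal distance between valve_2_mid and pocket_b below 0.004 m or horizontal distance between valve_2_mid and pocket_c below 0.004 m or horizontal distance between valve_2_mid and pocket_d below 0.004 m) and height (world z) of valve_2_mid between 0.029 and 0.035 m and (horizontal distance between valve_3_mid and pocket_a below 0.004 m or horizontal distance between valve_3_mid and pocket_b below 0.004 m or horizontal distance between valve_3_mid and pocket_c below 0.004 m or horizontal distance between valve_3_mid and pocket_d below 0.004 m) and height (world z) of valve_3_mid between 0.029 and 0.035 m and (horizontal distance between valve_4_mid and pocket_a below 0.004 m or horizontal distance between valve_4_mid and pocket_b below 0.004 m or horizontal distance between valve_4_mid and pocket_c below 0.004 m or horizontal distance between valve_4_mid and pocket_d below 0.004 m) and height (world z) of valve_4_mid between 0.029 and 0.035 m and value of joint bite_1 between 0.08 and 0.85 rad and linear speed of each of valve_1, valve_2, valve_3, valve_4 below 0.02 m/s and value of joint bite_2 between 0.08 and 0.85 rad and value of joint bite_3 between 0.08 and 0.85 rad and value of joint bite_4 between 0.08 and 0.85 rad); the robot touches nothing.
It fails at once if a plug is over-tightened: wedged more than 0.85 rad (about an eighth of a turn) past the point where it went snug (value of joint any of bite_1, bite_2, bite_3, bite_4 above 0.85 rad).
It fails at once if the amber jar or the battery pack is pushed more than 4 cm or knocked over (distance of any of amber_jar, battery_pack from where it was at the start of the episode above 0.04 m or angle between any of amber_jar, battery_pack's own z axis and vertical above 0.5 rad).
Of valve_1, valve_2, valve_3, valve_4 only 3 to 4 are there at a start; the rules pass over those that are not, and their reading is None.
At some moment in a run one of valve_1, valve_2, valve_3, valve_4 may be knocked a few centimetres aside while the robot is not near it.
It also fails if it takes over 210 s, if anything falls off the work surface, if the arm or the gripper's body presses on something with over 40 N, if the wrist force passes 120 N, or if a joint passes its speed limit or range.

## Working session

There is one attempt and no reset: what is moved stays moved. The work goes in short steps, Python scripts to look and compute and a shell command to move; the robot and the scene stay as the last step left them, time stands still between calls to the robot, and variables do not carry over. Pictures are saved under pics/ and viewed, and the job is handed in when it is done.

```bash
mkdir -p pics; python3 - <<'E'
from workcell import monitor, vision, manip
import cv2,numpy as np
s=monitor.sense();print({k:np.round(v,3).tolist() for k,v in s.items()})
for n in("top","side"):
    c=vision.capture(n);cv2.imwrite(f"pics/{n}0.png",c["color"][:,:,::-1]);print(n,np.round(c["K"],1).tolist(),np.round(c["extrinsics"],3).tolist())
E
```

```text
{'time': 0.0, 'qpos': [1.077, 0.088, 1.372, -0.0, 1.684, -0.103], 'joint_velocities': [-0.001, -0.001, -0.0, 0.001, 0.002, -0.0], 'effort': [0.001, -34.016, -30.244, 0.072, 0.032, -0.0], 'position': [0.209, 0.508, 0.204], 'eef_rot': [-0.0, 0.194, 0.981, -0.001], 'force': [0.4, -0.178, -0.162], 'wrist_torque': [0.013, -0.02, -0.007], 'finger_gap': 0.094}
top [[445.4, 0.0, 309.7], [0.0, 445.4, 202.1], [0.0, 0.0, 1.0]] [[0.457, -0.785, 0.418, 0.011], [-0.889, -0.408, 0.207, -0.308], [0.008, -0.466, -0.885, 1.33], [0.0, 0.0, 0.0, 1.0]]
side [[438.4, 0.0, 316.4], [0.0, 438.4, 195.7], [0.0, 0.0, 1.0]] [[0.985, -0.1, 0.141, 0.414], [-0.171, -0.433, 0.885, -1.2], [-0.027, -0.896, -0.444, 0.654], [0.0, 0.0, 0.0, 1.0]]
```

View pics/top0.png

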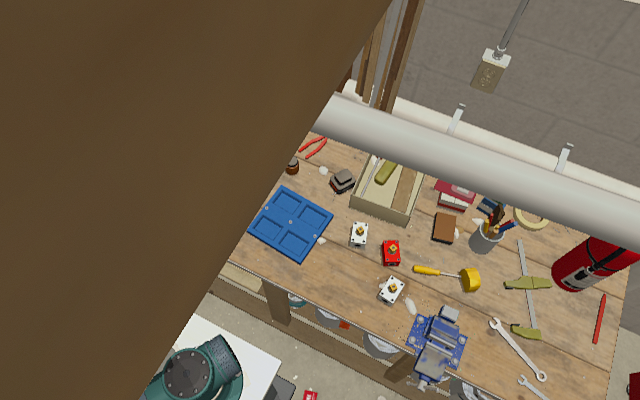

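View pics/side0.png

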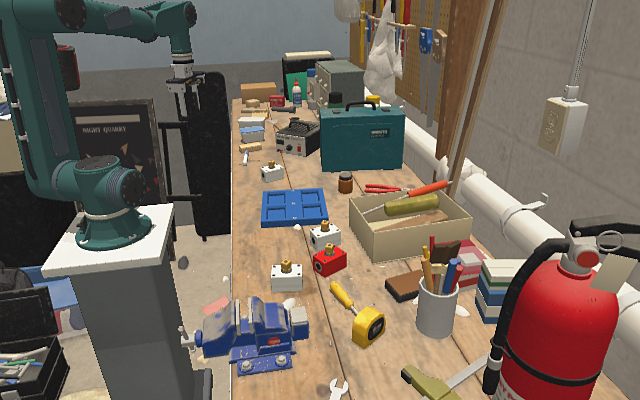

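The top view shows the fixture (290,223), valves at (359,233) and (391,290), the red decoy (391,252), the jar (292,166) and the battery (343,180). In the side view a third valve stands at (272,172), hidden from the top camera. I'll enlarge both.

```bash
cat > h.py <<'E'
from workcell import monitor, vision, manip
import cv2,numpy as np
from scipy.spatial.transform import Rotation as R
def ray(c,u,v,z):
    d=c["extrinsics"][:3,:3]@np.linalg.solve(c["K"],[u,v,1.]);o=c["extrinsics"][:3,3]
    return o+d*(z-o[2])/d[2]
def cloud(c):
    Z=c["range_z"];v,u=np.indices(Z.shape)
    p=np.stack([u,v,np.ones_like(u)],-1)@np.linalg.inv(c["K"]).T*Z[...,None]
    return p@c["extrinsics"][:3,:3].T+c["extrinsics"][:3,3]
def crop(c,x0,x1,y0,y1,f,name):
    cv2.imwrite("pics/"+name,cv2.resize(c["color"][y0:y1,x0:x1,::-1],None,fx=f,fy=f,interpolation=cv2.INTER_CUBIC))
E
python3 - <<'E'
from h import *
t=vision.capture("top");s=vision.capture("side")
crop(t,230,430,120,320,3,"t1.png");crop(s,220,420,140,300,3.9,"s1.png")
for n,c in(("top",t),("side",s)):
    P=cloud(c);g=c["color"].astype(int);ok=(c["range_z"]>0)
    w=ok&(P[...,0]>.1)&(P[...,0]<.9)&(np.abs(P[...,1])<.8)&(P[...,2]>.012)&(P[...,2]<.08)
    hsv=cv2.cvtColor(c["color"],cv2.COLOR_RGB2HSV)
    for lab,m in (("white",w&(hsv[...,1]<40)&(hsv[...,2]>140)),("brass",w&(hsv[...,0]>15)&(hsv[...,0]<30)&(hsv[...,1]>100)&(P[...,2]>.045)),("blue",w&(hsv[...,0]>95)&(hsv[...,0]<125)&(hsv[...,1]>120)),("red",w&((hsv[...,0]<6)|(hsv[...,0]>174))&(hsv[...,1]>150))):
        k,L,st,ce=cv2.connectedComponentsWithStats(m.astype(np.uint8))
        for i in range(1,k):
            if st[i,4]>12:
                q=P[L==i];print(n,lab,st[i,4],ce[i].round(),q.mean(0).round(3),q.min(0).round(3),q.max(0).round(3))
E
```

```text
top white 37 [365. 187.] [ 0.742 -0.147  0.066] [ 0.711 -0.15   0.054] [ 0.777 -0.144  0.078]
top white 33 [463. 190.] [ 0.869 -0.434  0.077] [ 0.861 -0.45   0.071] [ 0.878 -0.415  0.08 ]
top white 145 [453. 200.] [ 0.832 -0.418  0.06 ] [ 0.817 -0.467  0.053] [ 0.846 -0.379  0.067]
top white 237 [359. 233.] [ 0.592 -0.195  0.044] [ 0.555 -0.224  0.037] [ 0.634 -0.162  0.052]
top white 124 [522. 257.] [ 0.766 -0.682  0.015] [ 0.711 -0.712  0.012] [ 0.821 -0.655  0.022]
top white 299 [391. 289.] [ 0.47  -0.355  0.044] [ 0.435 -0.383  0.012] [ 0.507 -0.328  0.052]
top white 146 [531. 309.] [ 0.617 -0.749  0.015] [ 0.564 -0.779  0.012] [ 0.671 -0.72   0.021]
top white 161 [450. 313.] [ 0.477 -0.53   0.061] [ 0.461 -0.553  0.055] [ 0.494 -0.508  0.068]
top white 16 [421. 319.] [ 0.437 -0.466  0.018] [ 0.431 -0.473  0.015] [ 0.444 -0.461  0.021]
top white 33 [412. 340.] [ 0.368 -0.465  0.017] [ 0.358 -0.475  0.012] [ 0.378 -0.456  0.022]
top white 22 [462. 340.] [ 0.434 -0.593  0.018] [ 0.425 -0.599  0.013] [ 0.441 -0.583  0.022]
top white 280 [429. 368.] [ 0.309 -0.529  0.06 ] [ 0.293 -0.
[... 5112 characters left out ...]
361.] [ 0.442 -0.598  0.013] [ 0.433 -0.607  0.012] [ 0.447 -0.587  0.015]
side red 16 [299. 149.] [0.612 0.448 0.044] [0.604 0.434 0.035] [0.617 0.455 0.053]
side red 13 [381. 185.] [0.848 0.107 0.014] [0.828 0.092 0.012] [0.864 0.115 0.016]
side red 27 [389. 190.] [0.863 0.067 0.014] [0.83  0.06  0.012] [0.894 0.074 0.016]
side red 522 [330. 260.] [ 0.584 -0.324  0.035] [ 0.542 -0.349  0.012] [ 0.626 -0.281  0.048]
side red 48 [470. 272.] [ 0.869 -0.473  0.063] [ 0.846 -0.478  0.061] [ 0.893 -0.465  0.065]
side red 123 [468. 282.] [ 0.874 -0.462  0.027] [ 0.847 -0.468  0.017] [ 0.9   -0.457  0.037]
side red 45 [273. 341.] [ 0.422 -0.569  0.041] [ 0.413 -0.572  0.031] [ 0.434 -0.567  0.05 ]
```

View pics/t1.png

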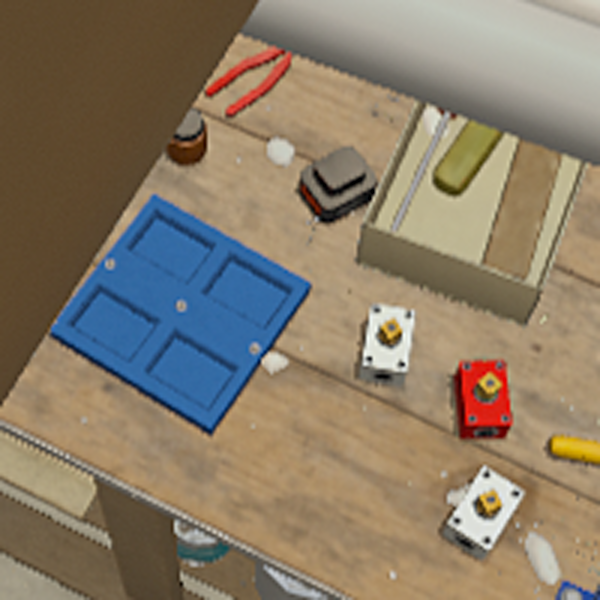

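View pics/s1.png

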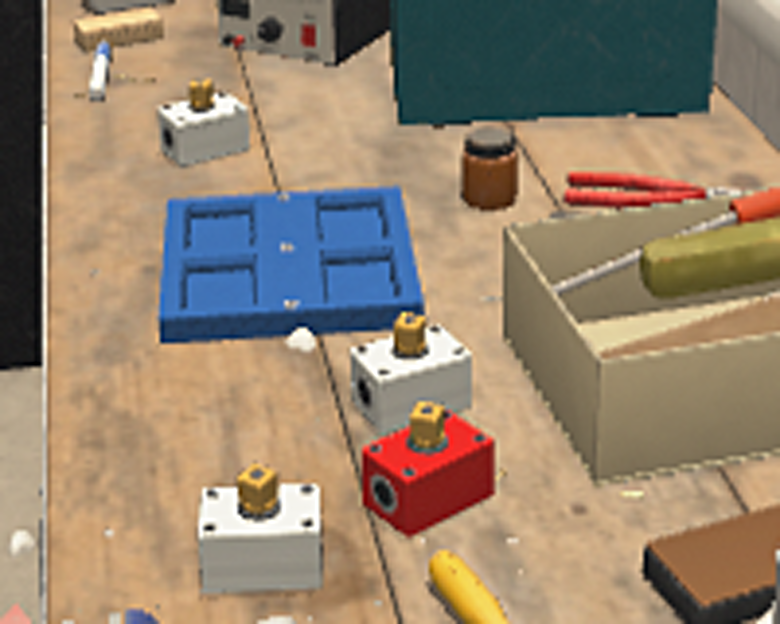

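Three valves are visible (A near (0.49,0.27), B near (0.59,-0.195), C near (0.47,-0.356)), plus the red decoy. The top crop shows the fixture yawed a little. Next I measure the poses.

```bash
cat >> h.py <<'E'
def rect(pts):
    (c,(w,h),a)=cv2.minAreaRect((pts[:,:2]*1000).astype(np.float32))
    if w<h: yaw=a+90; L,W=h,w
    else: yaw=a; L,W=w,h
    yaw=(yaw+90)%180-90
    return np.round(c,1),round(L,1),round(W,1),round(np.radians(yaw),3)
def valves(c):
    "top-face outline of each white block, cast on z (0.044 bench / 0.054 seated); + brass"
    P=cloud(c);hsv=cv2.cvtColor(c["color"],cv2.COLOR_RGB2HSV)
    box=(c["range_z"]>0)&(P[...,0]>.25)&(P[...,0]<.75)&(P[...,1]>-.46)&(P[...,1]<.5)
    out=[]
    br=box&(hsv[...,0]>15)&(hsv[...,0]<30)&(hsv[...,1]>100)&(P[...,2]>.048)&(P[...,2]<.095)
    k,L,st,ce=cv2.connectedComponentsWithStats(br.astype(np.uint8))
    for i in range(1,k):
        if st[i,4]<20: continue
        q=P[L==i];b=q.mean(0)
        near=box&(np.hypot(P[...,0]-b[0],P[...,1]-b[1])<.055)
        w=near&(hsv[...,1]<45)&(hsv[...,2]>140)&(P[...,2]>.036)
        n=w.sum()
        if n<60: continue
        zt=np.percentile(P[w][:,2],70); z=.044 if zt<.049 else .054
        w&=abs(P[...,2]-zt)<.006
        v,u=np.nonzero(w)
        pp=np.array([ray(c,a,bb,z) for a,bb in zip(u,v)])
        top=q[:,2]>np.percentile(q[:,2],60)
        out.append((q.mean(0).round(4),q[top].mean(0).round(4),round(float(zt),4),n,rect(pp)))
    return out
E
python3 - <<'E'
from h import *
for n in("top","side"):
    c=vision.capture(n)
    for o in valves(c): print(n,*o)
    P=cloud(c);hsv=cv2.cvtColor(c["color"],cv2.COLOR_RGB2HSV)
    b=(hsv[...,0]>95)&(hsv[...,0]<125)&(hsv[...,1]>120)&(abs(P[...,0]-.53)<.15)&(abs(P[...,1]-.02)<.15)&(c["range_z"]>0)&(P[...,2]>.016)
    v,u=np.nonzero(b);pp=np.array([ray(c,x,y,.022) for x,y in zip(u,v)]);print(n,rect(pp),np.median(P[b][:,2]))
    for lab,m in (("jar",(abs(P[...,0]-.70)<.12)&(P[...,1]>.0)&(P[...,1]<.2)&(P[...,2]>.03)),("bat",(P[...,0]>.6)&(P[...,0]<.85)&(P[...,1]>-.14)&(P[...,1]<.02)&(P[...,2]>.05)&(P[...,2]<.07))):
        q=P[m&(c["range_z"]>0)]
        if len(q)>10: print(lab,len(q),rect(q))
E
```

```text
top [ 0.5903 -0.1957  0.0651] [ 0.59   -0.1973  0.0709] 0.0455 238 (array([ 593.8, -194.5]), 70.7, 46.8, np.float64(0.302))
top [ 0.4689 -0.3557  0.0657] [ 0.4702 -0.3562  0.0707] 0.0455 301 (array([ 471. , -355.6]), 70.9, 47.8, np.float64(-0.125))
top (array([532.7,  21.1]), 209.4, 202.6, np.float64(1.478)) 0.021861156006799498
jar 123 (array([676.3,  91.8]), 141.6, 41.0, np.float64(0.458))
bat 224 (array([754.1, -80.9]), 170.7, 91.1, np.float64(0.165))
side [0.4879 0.2736 0.0619] [0.4878 0.2744 0.069 ] 0.0471 97 (array([488.1, 279.2]), 73.9, 54.7, np.float64(0.373))
side [ 0.5933 -0.1995  0.0612] [ 0.5936 -0.197   0.0688] 0.0457 228 (array([ 594.6, -198. ]), 72.7, 55.6, np.float64(0.304))
side [ 0.4708 -0.3602  0.0622] [ 0.4715 -0.3578  0.069 ] 0.0456 355 (array([ 470.7, -359.1]), 70.8, 55.6, np.float64(-0.125))
side (array([533.9,  17.3]), 224.5, 199.1, np.float64(1.473)) 0.02322162569200159
jar 167 (array([723.8, 111. ]), 43.9, 43.8, np.float64(1.333))
bat 157 (array([734.3, -84. ]), 131.6, 86.9, np.float64(0.224))
```

```bash
python3 - <<'E'
from h import *
for n in("top","side"):
    c=vision.capture(n);P=cloud(c);hsv=cv2.cvtColor(c["color"],cv2.COLOR_RGB2HSV)
    dz=abs(cv2.Sobel(P[...,2].astype(np.float32),cv2.CV_32F,0,1,ksize=3)/8)
    b=(hsv[...,0]>95)&(hsv[...,0]<125)&(hsv[...,1]>120)&(abs(P[...,0]-.53)<.15)&(abs(P[...,1]-.02)<.15)&(abs(P[...,2]-.0222)<.003)
    v,u=np.nonzero(b);pp=np.array([ray(c,x,y,.022) for x,y in zip(u,v)]);print(n,rect(pp))
    # screws: low-sat spots in plate
    s=(hsv[...,1]<110)&(abs(P[...,0]-.53)<.085)&(abs(P[...,1]-.02)<.095)&(P[...,2]<.03)
    k,L,st,ce=cv2.connectedComponentsWithStats(s.astype(np.uint8))
    for i in range(1,k):
        if st[i,4]>2: print(' scr',st[i,4],ce[i],ray(c,*ce[i],.022).round(4))
    crop(c,*((240,340,180,270) if n=="top" else (250,350,180,240)),7,n+"fix.png")
E
```

```text
top (array([533.1,  21.4]), 209.3, 201.4, np.float64(1.475))
 scr 5 [266.8 208.2] [0.5431 0.113  0.022 ]
 scr 12 [290.  221.5] [0.5357 0.0222 0.022 ]
 scr 11 [314.18181818 235.54545455] [ 0.5277 -0.0698  0.022 ]
 scr 201 [297.73134328 304.2039801 ] [ 0.3083 -0.1267  0.022 ]
 scr 71 [297.78873239 316.78873239] [ 0.2756 -0.1442  0.022 ]
side (array([533.8,  17.5]), 217.4, 199.1, np.float64(1.474))
 scr 4 [292.  190.5] [0.5421 0.1171 0.022 ]
 scr 8 [293.    202.875] [0.5342 0.0265 0.022 ]
 scr 5 [294.2 217.2] [ 0.5262 -0.0665  0.022 ]
 scr 3 [271. 227.] [ 0.454 -0.109  0.022]
```

View pics/topfix.png

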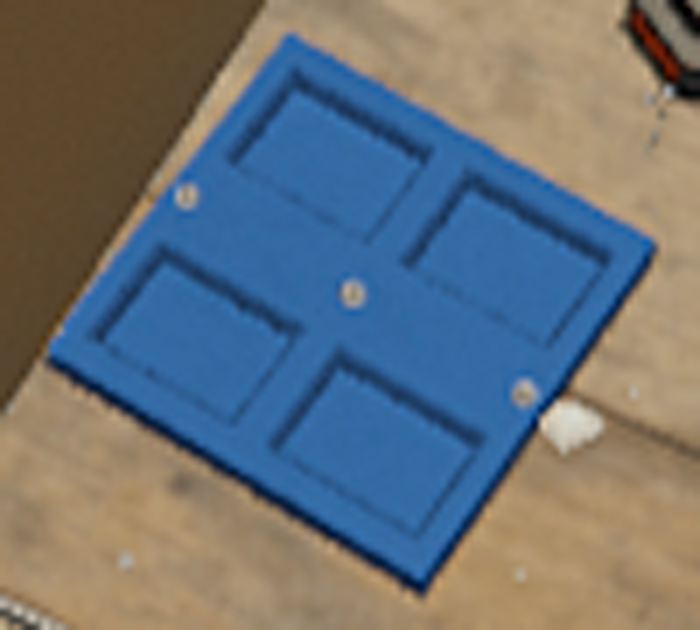

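View pics/sidefix.png

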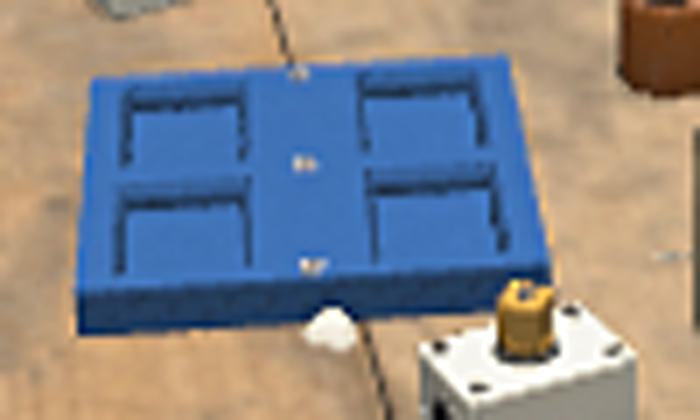

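```bash
python3 - <<'E'
from h import *
c=vision.capture("side");crop(c,250,300,150,195,15,"A.png")
P=cloud(c);hsv=cv2.cvtColor(c["color"],cv2.COLOR_RGB2HSV)
E
```

```text
(no output)
```

View pics/A.png

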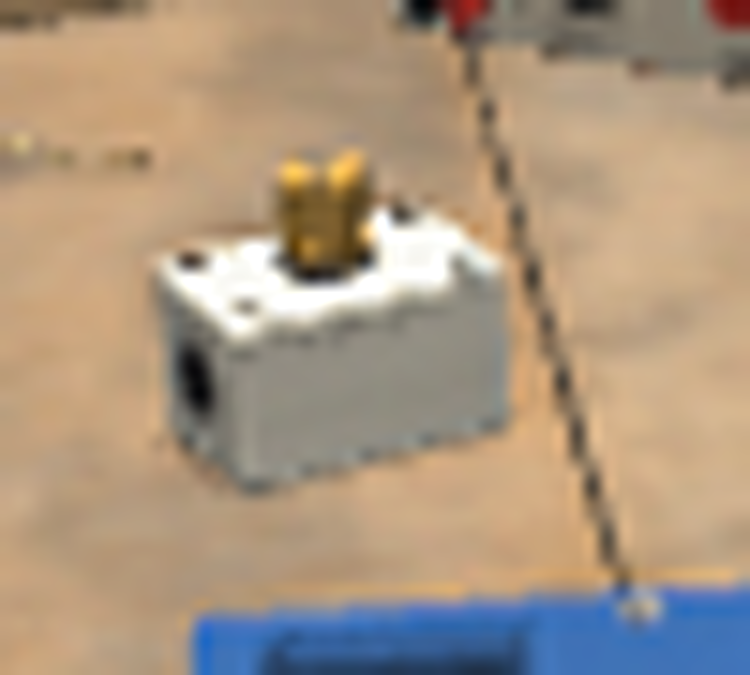

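Valve A's top-face corners in the crop are about (155,262), (238,338), (505,262) and (425,205).

```bash
cat >> h.py <<'E'
def to(x,y,z,psi):
    "rows values from the present pose to TCP x,y,z with jaw yaw psi, tool vertical"
    s=monitor.sense();q=s["eef_rot"];r0=R.from_quat([q[1],q[2],q[3],q[0]])
    Y=np.array([np.cos(psi),np.sin(psi),0]);Z=np.array([0,0,-1.]);r1=R.from_matrix(np.c_[np.cross(Y,Z),Y,Z])
    d=r0.inv().apply(np.array([x,y,z])-s["position"])*100
    print("t",round(s["time"],2),"shift",d.round(2),"turn",(r0.inv()*r1).as_rotvec().round(3),"pos",np.round(s["position"],4),"psi",round(np.arctan2(*r0.as_matrix()[1::-1,1]),3),"q6",round(s["qpos"][5],2),"F",np.round(s["force"],1),"gap",round(s["finger_gap"],4))
E
python3 - <<'E'
from h import *
c=vision.capture("side")
p=np.array([ray(c,a/15+250-.47,b/15+150-.47,.044) for a,b in((155,262),(238,338),(505,262),(425,205))])
print(p.round(4),p.mean(0)); 
for i in range(4):
    d=p[(i+1)%4]-p[i];print(np.linalg.norm(d),np.arctan2(d[1],d[0]))
to(.488,.279,.12,-1.22)
E
```

```text
[[0.447  0.2951 0.044 ]
 [0.4636 0.2432 0.044 ]
 [0.5304 0.275  0.044 ]
 [0.5148 0.3163 0.044 ]] [0.48894767 0.28239671 0.044     ]
0.05452609025629067 -1.2609092548363614
0.07391222726172367 0.4444554920671769
0.044189884877855516 1.9307779176022577
0.07103285631680382 -2.8383980309196013
t 0.5 shift [-34.49 -10.61   8.55] turn [ 0.  -0.   2.4] pos [0.2095 0.5085 0.2055] psi 1.18 q6 -0.1 F [-0.2  0.3 -0.1] gap 0.0941
```

```bash
python3 -m pendant '[[1,-34.5,-10.6,6,0,0,2.38],[1,-34.5,-10.6,6,0,0,2.38],[1,-34.5,-10.6,6,0,0,2.38],[1,-34.5,-10.6,6,0,0,2.38],[1,-34.5,-10.6,6,0,0,2.38],[1,-34.5,-10.6,6,0,0,2.38],[1,-34.5,-10.6,6,0,0,2.38],[1,-34.5,-10.6,6,0,0,2.38],[1,-34.5,-10.6,6,0,0,2.38],[1,-34.5,-10.6,6,0,0,2.38]]' 20; python3 -c "
from h import *
to(.4885,.28,.09,-1.2)"
```

```text
time: 1.33
position: [0.4917, 0.2743, 0.1436]
eef_rot: [0.001, 0.736, 0.677, -0.001]
force: [0.8, 0.0, 0.2]
finger_gap: 0.0939
t 1.33 shift [ 0.56 -0.37  5.36] turn [0.002 0.003 1.117] pos [0.4917 0.2743 0.1436] psi -0.083 q6 0.49 F [0.8 0.  0.2] gap 0.0939
```

```bash
python3 -m pendant '[[1,0.6,-0.4,3,0,0,1.12],[1,0.6,-0.4,3,0,0,1.12],[1,0.6,-0.4,3,0,0,1.12],[1,0.6,-0.4,3,0,0,1.12],[1,0.6,-0.4,3,0,0,1.12],[1,0.6,-0.4,3,0,0,1.12],[1,0.6,-0.4,3,0,0,1.12],[1,0.6,-0.4,3,0,0,1.12],[1,0.6,-0.4,3,0,0,1.12],[1,0.6,-0.4,3,0,0,1.12]]'; python3 -c "
from h import *
to(.4885,.28,.021,-1.2)
c=vision.capture('side');crop(c,230,320,110,200,8,'A2.png')"
```

```text
time: 2.17
position: [0.4883, 0.2805, 0.1136]
eef_rot: [0.002, 0.983, 0.182, -0.0]
force: [1.1, 0.6, -0.5]
finger_gap: 0.0937
t 2.17 shift [0.02 0.03 9.26] turn [ 0.003  0.001 -0.005] pos [0.4883 0.2805 0.1136] psi -1.205 q6 1.63 F [ 1.1  0.6 -0.5] gap 0.0937
```

View pics/A2.png

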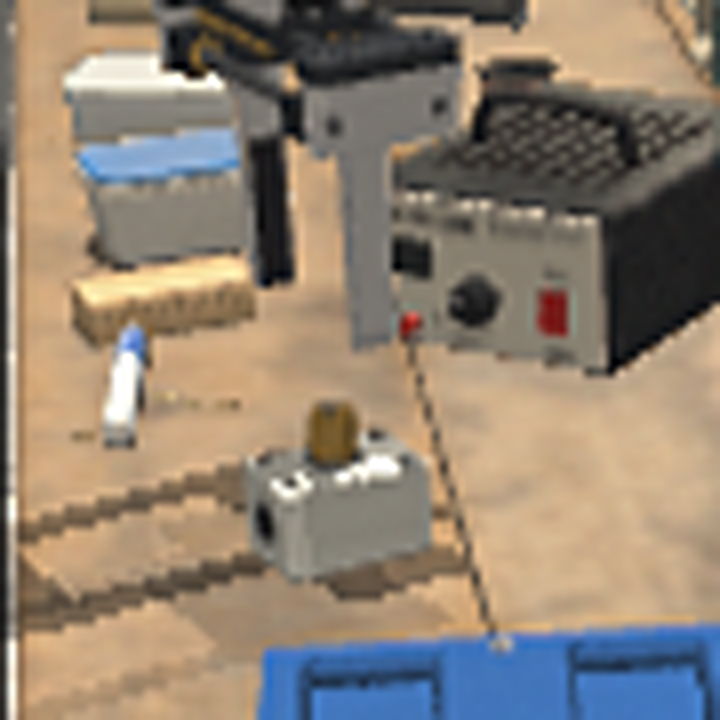

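The gripper's finger tips (crop (270,285) and (372,348)) straddle valve A's plug at (332,430). The arm can go down.

```bash
python3 -m pendant '[[1,0,0,3,0,0,0],[1,0,0,6,0,0,0],[1,0,0,8,0,0,0],[1,0,0,9.2,0,0,0],[1,0,0,9.2,0,0,0],[-0.3,0,0,9.2,0,0,0],[-0.3,0,0,9.2,0,0,0],[-0.3,0,0,9.2,0,0,0],[-0.3,0,0,9.2,0,0,0],[-0.3,0,0,9.2,0,0,0]]' 25; python3 -c "
from h import *
to(.4832,.0767,.12,-.09)
c=vision.capture('side');crop(c,230,320,110,200,8,'A3.png')"
```

```text
time: 3.05
position: [0.4891, 0.2806, 0.0229]
eef_rot: [0.001, 0.983, 0.184, 0.001]
force: [-0.3, -0.4, 0.5]
finger_gap: 0.0642
t 3.05 shift [-7.9  18.83 -9.66] turn [ 3.000e-03  1.000e-03 -1.111e+00] pos [0.4891 0.2806 0.0229] psi -1.201 q6 1.62 F [-0.3 -0.4  0.5] gap 0.0642
```

View pics/A3.png

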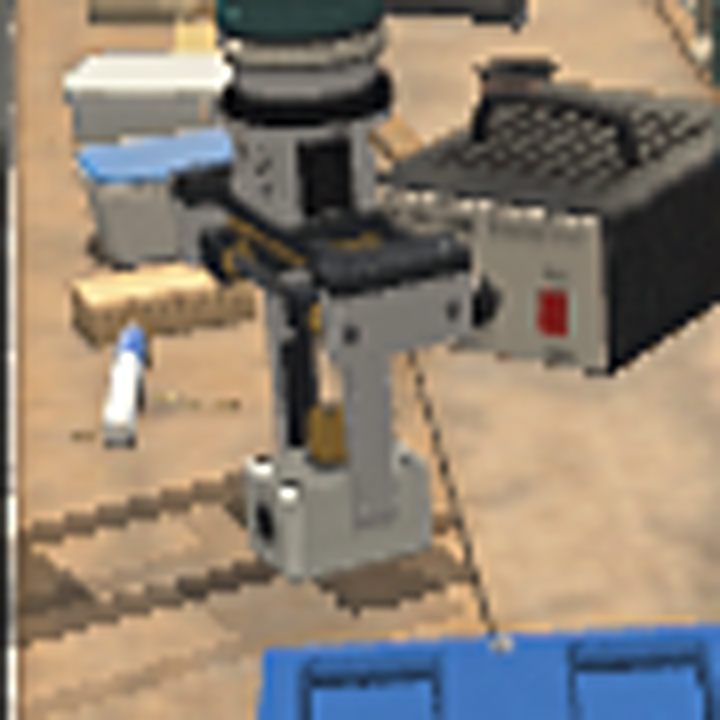

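```bash
python3 -m pendant '[[-0.5,0,0,0,0,0,0],[-0.5,0,0,0,0,0,0],[-0.5,0,0,0,0,0,0],[-0.5,0,0,0,0,0,0],[-0.5,0,0,0,0,0,0],[-0.5,0,0,0,0,0,0],[-0.5,0,0,-2,0,0,0],[-0.5,0,0,-5,0,0,0],[-0.5,0,0,-8,0,0,0],[-0.5,0,0,-8,0,0,0]]' 30; python3 -c "
from h import *
to(.4832,.0767,.12,-.09)
c=vision.capture('side');crop(c,230,320,110,200,8,'A4.png')"
```

```text
time: 3.93
position: [0.4917, 0.2824, 0.1081]
eef_rot: [-0.0, 0.983, 0.184, 0.005]
force: [1.4, -0.4, -1.3]
finger_gap: 0.0478
t 3.93 shift [-8.21 18.87 -1.24] turn [ 0.008 -0.008 -1.111] pos [0.4917 0.2824 0.1081] psi -1.201 q6 1.62 F [ 1.4 -0.4 -1.3] gap 0.0478
```

View pics/A4.png

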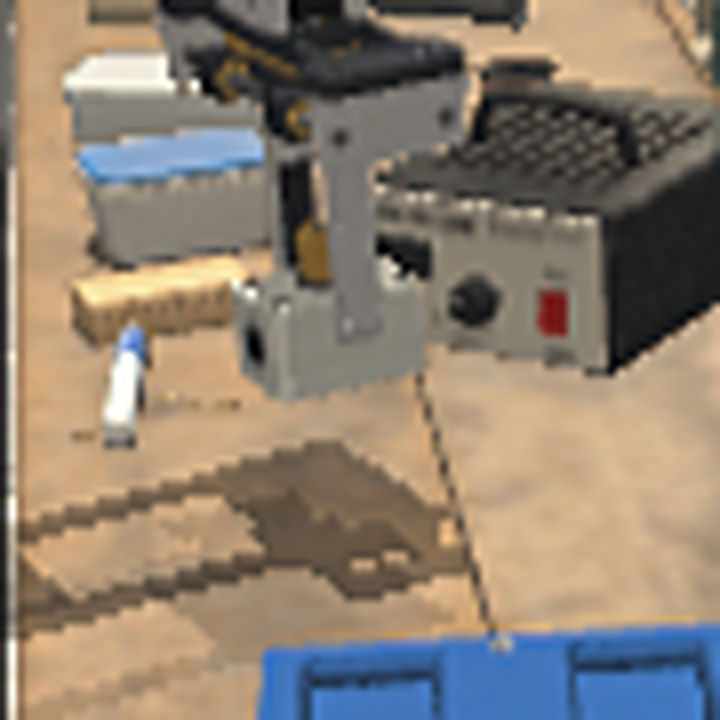

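Valve A is held and its plug is between the fingers. Next it goes over pocket a.

```bash
python3 -m pendant '[[-0.5,-8.2,18.9,-1.2,0,0,-1.11],[-0.5,-8.2,18.9,-1.2,0,0,-1.11],[-0.5,-8.2,18.9,-1.2,0,0,-1.11],[-0.5,-8.2,18.9,-1.2,0,0,-1.11],[-0.5,-8.2,18.9,-1.2,0,0,-1.11],[-0.5,-8.2,18.9,-1.2,0,0,-1.11],[-0.5,-8.2,18.9,-1.2,0,0,-1.11],[-0.5,-8.2,18.9,-1.2,0,0,-1.11],[-0.5,-8.2,18.9,-1.2,0,0,-1.11],[-0.5,-8.2,18.9,-1.2,0,0,-1.11]]'; python3 -c "
from h import *
to(.4832,.0767,.055,-.09)
c=vision.capture('side');crop(c,220,340,130,240,6.5,'A5.png')
c=vision.capture('top');crop(c,220,340,150,270,5,'A5t.png')"
```

```text
time: 4.82
position: [0.4801, 0.0756, 0.1131]
eef_rot: [0.0, 0.737, 0.676, 0.0]
force: [0.7, -0.1, -3.6]
finger_gap: 0.0478
t 4.82 shift [0.14 0.3  5.81] turn [ 0.001 -0.001  0.003] pos [0.4801 0.0756 0.1131] psi -0.087 q6 0.13 F [ 0.7 -0.1 -3.6] gap 0.0478
```

View pics/A5.png

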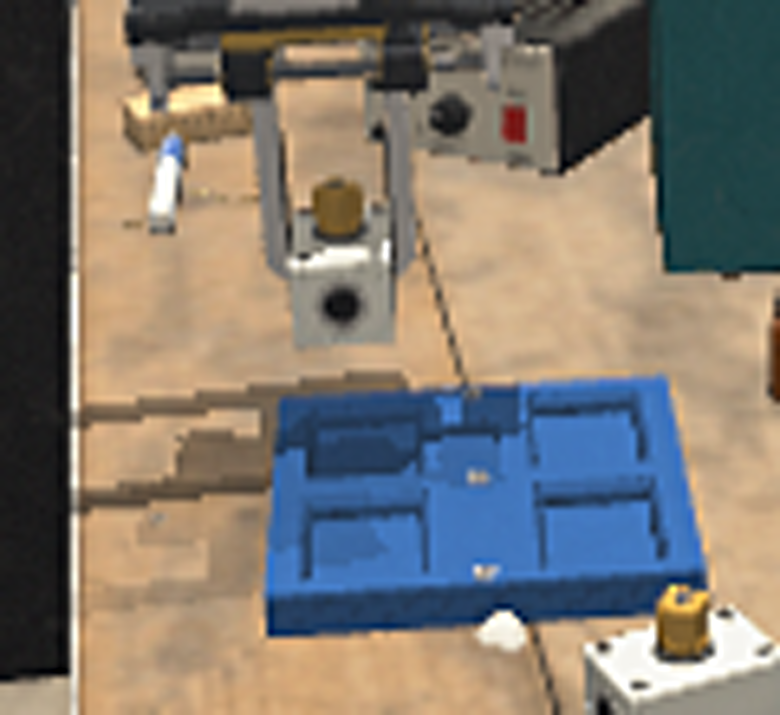

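View pics/A5t.png

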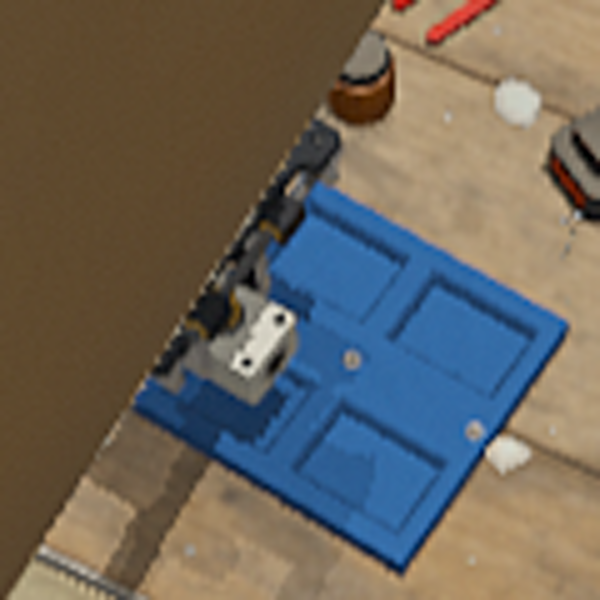

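```bash
python3 - <<'E'
from h import *
c=vision.capture("side");P=cloud(c)
yax=np.array([.0899,.996])
v,u=np.nonzero(np.ones((400,640),bool)); 
def reg(x0,x1,y0,y1): # crop coords 6.5, origin 220,130
    q=P[int(130+y0/6.5):int(130+y1/6.5),int(220+x0/6.5):int(220+x1/6.5)].reshape(-1,3);return q
b=reg(300,385,272,335);print("block front",np.median(b,0),"along y",np.median(b[:,:2]@yax))
f=reg(290,420,602,620);print("fix front",np.median(f,0),np.median(f[:,:2]@yax))
t=np.array([.4801,.0756]);print("tcp along y",t@yax,"fixC",np.array([.5335,.022])@yax)
E
```

```text
block front [0.47573929 0.04041213 0.11610709] along y 0.08289044506903306
fix front [ 0.46346253 -0.07461836  0.01480283] -0.032798906130383415
tcp along y 0.11845859 fixC 0.06987365
```

```bash
python3 -m pendant '[[-0.5,0.18,0.3,3,0,0,0],[-0.5,0.18,0.3,5,0,0,0],[-0.5,0.18,0.3,5.8,0,0,0],[-0.5,0.18,0.3,6.3,0,0,0],[-0.5,0.18,0.3,6.8,0,0,0],[-0.5,0.18,0.3,7.2,0,0,0],[-0.5,0.18,0.3,7.6,0,0,0],[-0.5,0.18,0.3,7.8,0,0,0],[-0.5,0.18,0.3,7.8,0,0,0],[-0.5,0.18,0.3,7.8,0,0,0]]'; python3 -c "
from h import *
to(.4834,.0772,.033,-.09)
c=vision.capture('side');crop(c,220,340,130,240,6.5,'A6.png')"
```

```text
time: 5.8
position: [0.4842, 0.0774, 0.0364]
eef_rot: [0.001, 0.739, 0.674, 0.001]
force: [0.0, 0.4, -2.7]
finger_gap: 0.0477
t 5.8 shift [-0.03 -0.07  0.34] turn [ 0.003 -0.001 -0.003] pos [0.4842 0.0774 0.0364] psi -0.093 q6 0.14 F [ 0.   0.4 -2.7] gap 0.0477
```

View pics/A6.png

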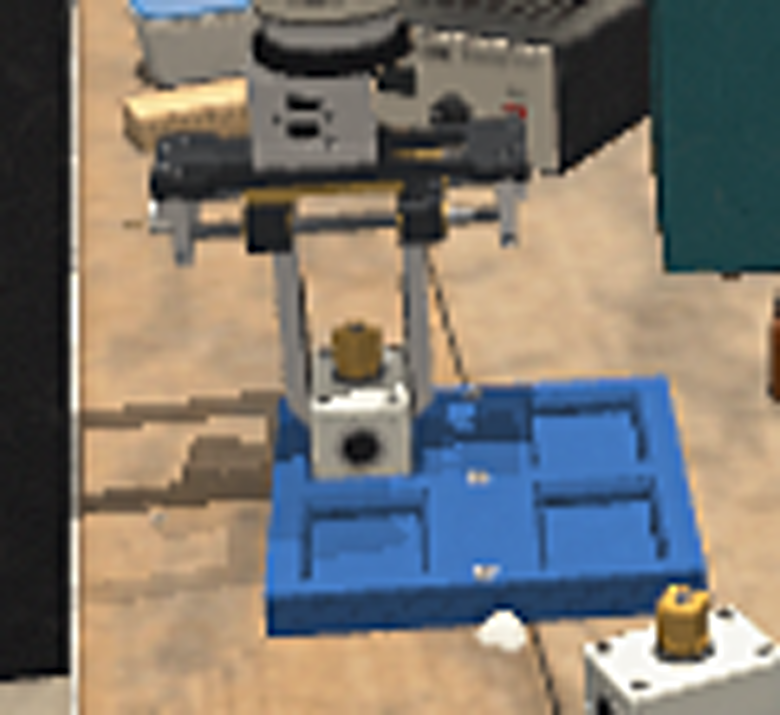

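Valve A is centred in pocket a (crop (362,430)). I lower the last bit, release it, and check how it seated.

```bash
python3 -m pendant '[[-0.5,0,0,0.4,0,0,0],[-0.5,0,0,0.6,0,0,0],[-0.5,0,0,0.6,0,0,0],[0.4,0,0,0.5,0,0,0],[0.4,0,0,0.5,0,0,0],[0.4,0,0,0.5,0,0,0],[0.4,0,0,0.5,0,0,0],[0.4,0,0,-1,0,0,0],[0.4,0,0,-5,0,0,0],[0.4,0,0,-7,0,0,0]]'; python3 -c "
from h import *
to(.4834,.0772,.033,-.09)
c=vision.capture('side');crop(c,220,340,130,240,6.5,'A7.png')
for o in valves(c):print(*o)
c=vision.capture('top');crop(c,220,340,150,270,5,'A7t.png')
for o in valves(c):print(*o)"
```

```text
time: 6.68
position: [0.4849, 0.0775, 0.109]
eef_rot: [0.002, 0.739, 0.674, 0.002]
force: [0.7, -0.3, 1.1]
finger_gap: 0.0661
t 6.68 shift [-0.05 -0.18  7.6 ] turn [ 0.005 -0.001 -0.003] pos [0.4849 0.0775 0.109 ] psi -0.093 q6 0.14 F [ 0.7 -0.3  1.1] gap 0.0661
[0.4843 0.0722 0.0715] [0.485  0.0731 0.0791] 0.0564 152 (array([483.5,  70.4]), 77.7, 44.4, np.float64(1.469))
[ 0.593  -0.1999  0.062 ] [ 0.594  -0.1975  0.0691] 0.0456 243 (array([ 594.4, -197. ]), 73.0, 55.0, np.float64(0.307))
[ 0.4708 -0.3608  0.0623] [ 0.4712 -0.3583  0.0694] 0.0456 362 (array([ 470.8, -358.7]), 70.8, 54.9, np.float64(-0.126))
[0.4825 0.0739 0.0739] [0.4841 0.077  0.0791] 0.0561 136 (array([483.4,  70.8]), 60.6, 46.6, np.float64(1.473))
[ 0.5908 -0.1954  0.0643] [ 0.5929 -0.1956  0.0691] 0.0452 236 (array([ 593.8, -194.5]), 70.6, 47.6, np.float64(0.299))
[ 0.4689 -0.3554  0.0662] [ 0.4685 -0.3551  0.0709] 0.0453 300 (array([ 471.1, -355.6]), 71.2, 47.8, np.float64(-0.14))
```

View pics/A7.png

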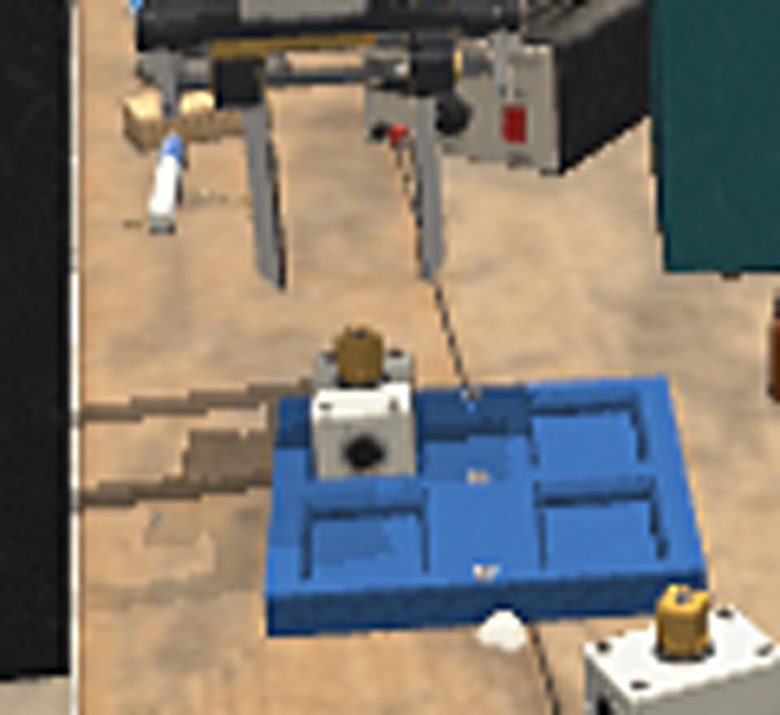

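View pics/A7t.png

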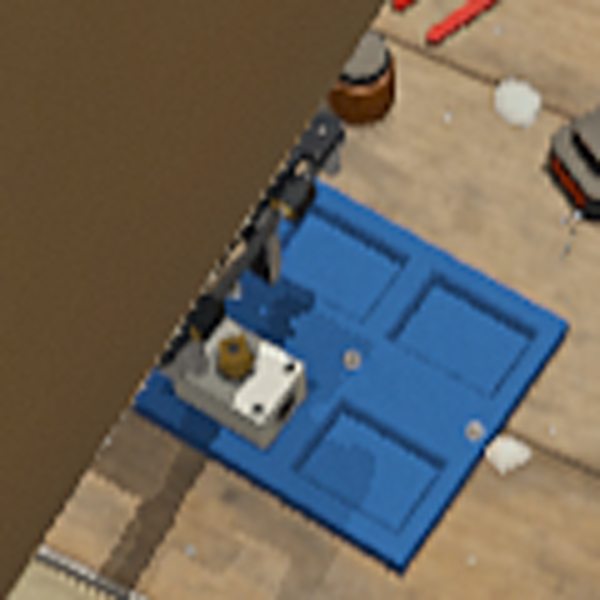

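```bash
python3 - <<'E'
from h import *
for n in("top","side"):
    c=vision.capture(n);P=cloud(c)
    # orthographic-ish warp at head top plane z=.0787 : 40mm square about the head
    cx,cy=.4845,.077;H=[]
    src=[];dst=[]
    E=np.linalg.inv(c["extrinsics"])
    for (a,b) in((-1,-1),(1,-1),(1,1),(-1,1)):
        p=E[:3]@np.array([cx+a*.03,cy+b*.03,.0787,1]);q=c["K"]@p;src.append(q[:2]/q[2]);dst.append([300+a*300,300-b*300])
    M=cv2.getPerspectiveTransform(np.float32(src),np.float32(dst))
    cv2.imwrite(f"pics/head_{n}.png",cv2.resize(cv2.warpPerspective(c["color"][...,::-1],M,(600,600),flags=cv2.INTER_CUBIC),(390,390)))
a=np.hstack([cv2.imread("pics/head_top.png"),cv2.imread("pics/head_side.png")]);cv2.imwrite("pics/head.png",a)
E
```

```text
(no output)
```

View pics/head.png

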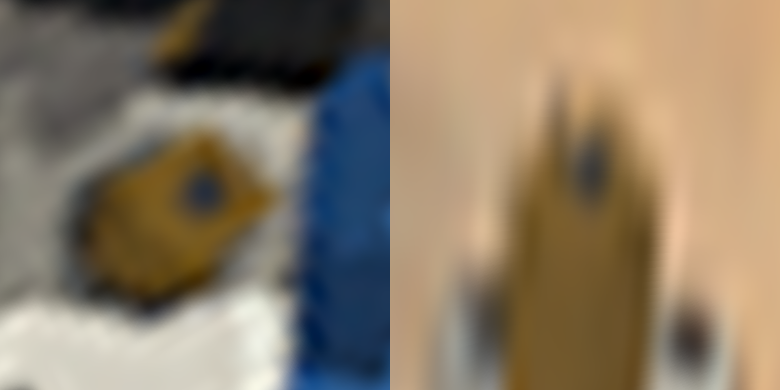

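The head's outline in the top view (centre dot (205,190), corners (208,130) and (275,200)) shows its flats at about 45° to world. I'll grip it at psi=0.785.

```bash
python3 -m pendant '[[0.1,0,0,0,0,0,-0.88],[0.1,0,0,0,0,0,-0.88],[0,0,0,0,0,0,-0.88],[0,0,0,0,0,0,-0.88],[0,0,0,0,0,0,-0.88],[0,0,0,0,0,0,-0.88],[0,0,0,0,0,0,-0.88],[0,0,0,0,0,0,-0.88],[0,0,0,0,0,0,-0.88],[0,0,0,0,0,0,-0.88]]'; python3 -c "
from h import *
to(.4848,.0774,.061,.785)"
```

```text
time: 7.72
position: [0.4834, 0.0773, 0.1053]
eef_rot: [0.001, 0.383, 0.924, 0.0]
force: [-0.5, 0.1, -0.2]
finger_gap: 0.0473
t 7.72 shift [-0.09  0.1   4.43] turn [ 0.001  0.001 -0.   ] pos [0.4834 0.0773 0.1053] psi 0.785 q6 -0.74 F [-0.5  0.1 -0.2] gap 0.0473
```

```bash
python3 -m pendant '[[0,-0.1,0.1,2,0,0,0],[0,-0.1,0.1,3.5,0,0,0],[0,-0.1,0.1,4.3,0,0,0],[0,-0.1,0.1,4.3,0,0,0],[-0.9,-0.1,0.1,4.3,0,0,0],[-0.9,-0.1,0.1,4.3,0,0,0],[-0.9,-0.1,0.1,4.3,0,0,0],[-0.9,-0.1,0.1,4.3,0,0,0],[-0.9,-0.1,0.1,4.3,0,0,0],[-0.9,-0.1,0.1,4.3,0,0,0]]' 25; python3 -m pendant '[[-0.9,0,0,0,0,0,0],[-0.9,0,0,0,0,0,0],[-0.9,0,0,0,0,0,0],[-0.9,0,0,0,0,0,0],[-0.9,0,0,0,0,0,0.08],[-0.9,0,0,0,0,0,0.16],[-0.9,0,0,0,0,0,0.24],[-0.9,0,0,0,0,0,0.3],[-0.9,0,0,0,0,0,0.3],[-0.9,0,0,0,0,0,0.3]]'; python3 -c "
from h import *
to(.4848,.0774,.061,.785);print(monitor.sense()['wrist_torque'])
c=vision.capture('side');crop(c,220,340,130,240,6.5,'A8.png')"
```

```text
time: 8.55
position: [0.4854, 0.0772, 0.0632]
eef_rot: [0.001, 0.383, 0.924, 0.0]
force: [-1.4, -0.6, 2.6]
finger_gap: 0.0182
time: 9.38
position: [0.4854, 0.0774, 0.0632]
eef_rot: [0.001, 0.516, 0.857, 0.001]
force: [-0.3, 0.2, 0.9]
finger_gap: 0.0178
t 9.38 shift [ 0.03 -0.05  0.22] turn [ 0.002  0.001 -0.299] pos [0.4854 0.0774 0.0632] psi 0.486 q6 -0.44 F [-0.3  0.2  0.9] gap 0.0178
[ 0.03114325  0.06174088 -0.068088  ]
```

View pics/A8.png

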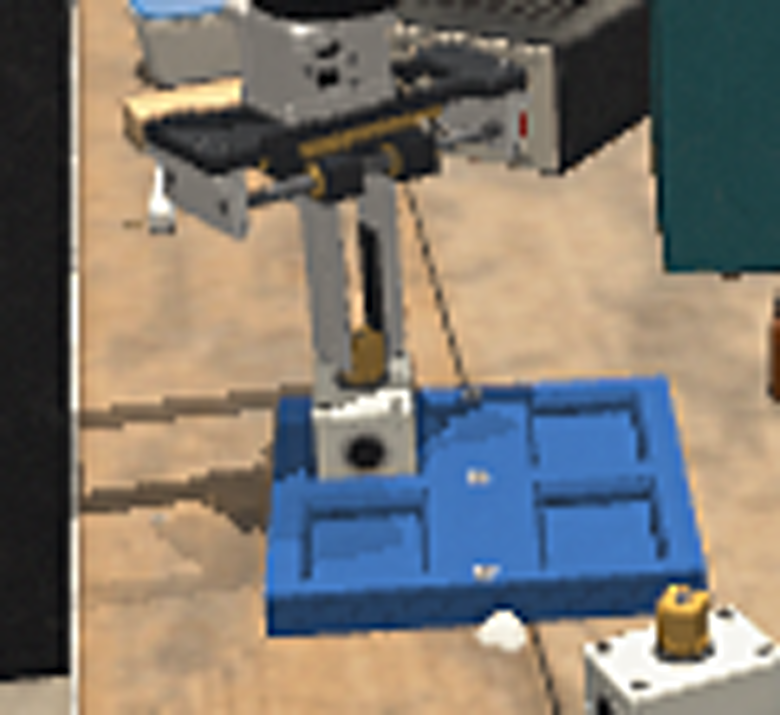

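```bash
cat > w.py <<'E'
from h import *
s=monitor.sense();q=s["eef_rot"];r=R.from_quat([q[1],q[2],q[3],q[0]]).as_matrix()
print("TORQUE",np.round(s["wrist_torque"],3),"psi",round(float(np.arctan2(r[1,1],r[0,1])),3),"q6",round(s["qpos"][5],2),"F",np.round(s["force"],1),"gap",round(s["finger_gap"],4))
E
python3 -m pendant '[[-0.9,0,0,0,0,0,0.04],[-0.9,0,0,0,0,0,0.08],[-0.9,0,0,0,0,0,0.12],[-0.9,0,0,0,0,0,0.16],[-0.9,0,0,0,0,0,0.20],[-0.9,0,0,0,0,0,0.23],[-0.9,0,0,0,0,0,0.26],[-0.9,0,0,0,0,0,0.28],[-0.9,0,0,0,0,0,0.29],[-0.9,0,0,0,0,0,0.3]]'; python3 w.py
python3 -m pendant '[[-0.9,0,0,0,0,0,0.04],[-0.9,0,0,0,0,0,0.08],[-0.9,0,0,0,0,0,0.12],[-0.9,0,0,0,0,0,0.16],[-0.9,0,0,0,0,0,0.20],[-0.9,0,0,0,0,0,0.23],[-0.9,0,0,0,0,0,0.26],[-0.9,0,0,0,0,0,0.28],[-0.9,0,0,0,0,0,0.29],[-0.9,0,0,0,0,0,0.3]]'; python3 w.py
```

```text
time: 10.27
position: [0.4855, 0.0774, 0.0632]
eef_rot: [0.001, 0.638, 0.77, 0.001]
force: [0.4, -0.5, 1.0]
finger_gap: 0.0184
TORQUE [-0.022  0.049  0.021] psi 0.186 q6 -0.14 F [ 0.4 -0.5  1. ] gap 0.0184
time: 11.1
position: [0.4856, 0.0772, 0.0632]
eef_rot: [0.001, 0.746, 0.666, 0.001]
force: [0.8, -0.2, 0.1]
finger_gap: 0.0181
TORQUE [-0.177  0.015 -0.003] psi -0.114 q6 0.16 F [ 0.8 -0.2  0.1] gap 0.0181
```

```bash
python3 -m pendant '[[-0.9,0,0,0,0,0,0.04],[-0.9,0,0,0,0,0,0.08],[-0.9,0,0,0,0,0,0.12],[-0.9,0,0,0,0,0,0.16],[-0.9,0,0,0,0,0,0.20],[-0.9,0,0,0,0,0,0.23],[-0.9,0,0,0,0,0,0.26],[-0.9,0,0,0,0,0,0.28],[-0.9,0,0,0,0,0,0.29],[-0.9,0,0,0,0,0,0.3]]'; python3 w.py
```

```text
time: 11.93
position: [0.4857, 0.0772, 0.0632]
eef_rot: [0.001, 0.837, 0.546, 0.001]
force: [0.6, -0.3, 0.1]
finger_gap: 0.018
TORQUE [-0.195 -0.097  0.067] psi -0.415 q6 0.46 F [ 0.6 -0.3  0.1] gap 0.018
```

```bash
python3 -m pendant '[[-0.9,0,0,0,0,0,0.04],[-0.9,0,0,0,0,0,0.08],[-0.9,0,0,0,0,0,0.12],[-0.9,0,0,0,0,0,0.16],[-0.9,0,0,0,0,0,0.20],[-0.9,0,0,0,0,0,0.23],[-0.9,0,0,0,0,0,0.26],[-0.9,0,0,0,0,0,0.28],[-0.9,0,0,0,0,0,0.29],[-0.9,0,0,0,0,0,0.3]]'; python3 w.py
```

```text
time: 12.77
position: [0.4857, 0.077, 0.0632]
eef_rot: [0.001, 0.91, 0.415, 0.001]
force: [-0.1, -1.2, 0.4]
finger_gap: 0.0176
TORQUE [-0.244  0.11   0.042] psi -0.715 q6 0.76 F [-0.1 -1.2  0.4] gap 0.0176
```

```bash
python3 -m pendant '[[-0.9,0,0,0,0,0,0.04],[-0.9,0,0,0,0,0,0.08],[-0.9,0,0,0,0,0,0.12],[-0.9,0,0,0,0,0,0.16],[-0.9,0,0,0,0,0,0.20],[-0.9,0,0,0,0,0,0.23],[-0.9,0,0,0,0,0,0.26],[-0.9,0,0,0,0,0,0.28],[-0.9,0,0,0,0,0,0.29],[-0.9,0,0,0,0,0,0.3]]'; python3 w.py
```

```text
time: 13.6
position: [0.4856, 0.0769, 0.0632]
eef_rot: [0.001, 0.962, 0.274, 0.001]
force: [0.8, -0.8, 0.2]
finger_gap: 0.018
TORQUE [-0.297  0.118  0.093] psi -1.016 q6 1.06 F [ 0.8 -0.8  0.2] gap 0.018
```

```bash
python3 -m pendant '[[-0.9,0,0,0,0,0,0.04],[-0.9,0,0,0,0,0,0.08],[-0.9,0,0,0,0,0,0.12],[-0.9,0,0,0,0,0,0.16],[-0.9,0,0,0,0,0,0.19],[-0.9,0,0,0,0,0,0.21],[-0.9,0,0,0,0,0,0.23],[-0.9,0,0,0,0,0,0.24],[-0.9,0,0,0,0,0,0.25],[-0.9,0,0,0,0,0,0.25]]'; python3 w.py; python3 -c "
from h import *
c=vision.capture('side');crop(c,220,340,130,240,6.5,'A9.png')"; python3 w.py
```

```text
time: 14.43
position: [0.4857, 0.0768, 0.0633]
eef_rot: [0.001, 0.988, 0.152, 0.002]
force: [0.3, -1.8, 0.8]
finger_gap: 0.0183
TORQUE [-0.268  0.093  0.089] psi -1.266 q6 1.31 F [ 0.3 -1.8  0.8] gap 0.0183
TORQUE [-0.314  0.171  0.012] psi -1.265 q6 1.31 F [ 0.2 -1.7  0.3] gap 0.0178
```

View pics/A9.png

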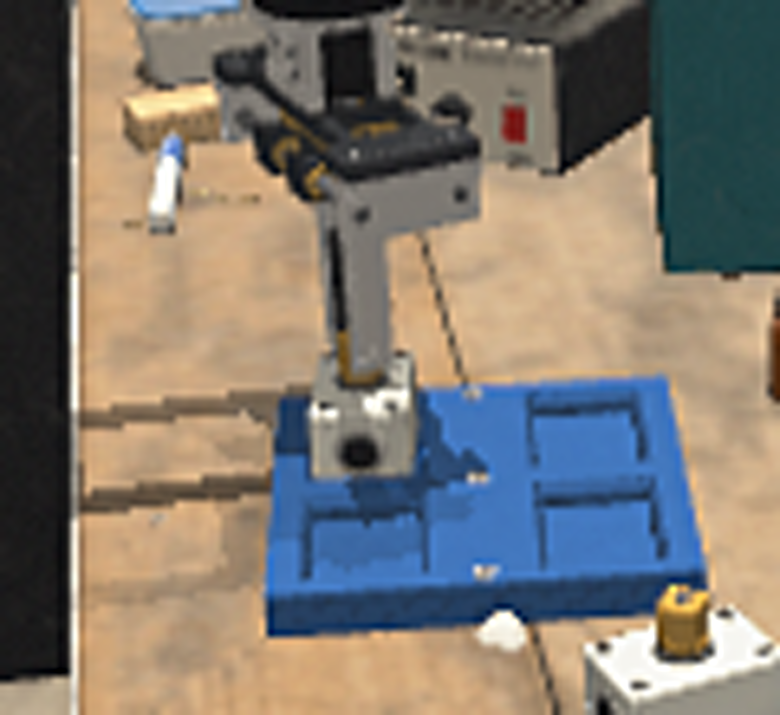

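```bash
python3 -m pendant '[[-0.9,0,0,0,0,0,0.04],[-0.9,0,0,0,0,0,0.08],[-0.9,0,0,0,0,0,0.12],[-0.9,0,0,0,0,0,0.16],[-0.9,0,0,0,0,0,0.20],[-0.9,0,0,0,0,0,0.23],[-0.9,0,0,0,0,0,0.26],[-0.9,0,0,0,0,0,0.28],[-0.9,0,0,0,0,0,0.29],[-0.9,0,0,0,0,0,0.3]]'; python3 w.py
```

```text
time: 15.32
position: [0.4857, 0.0767, 0.0633]
eef_rot: [0.001, 1.0, 0.003, 0.002]
force: [0.3, -2.8, 0.6]
finger_gap: 0.0179
TORQUE [-0.431  0.033  0.442] psi -1.565 q6 1.61 F [ 0.3 -2.8  0.6] gap 0.0179
```

It went snug (torque 0.44). I add a further 0.22 rad, which leaves the bite somewhere between 0.2 and 0.5.

```bash
python3 -m pendant '[[-0.9,0,0,0,0,0,0],[-0.9,0,0,0,0,0,0],[-0.9,0,0,0,0,0,0],[-0.9,0,0,0,0,0,0],[-0.9,0,0,0,0,0,0.04],[-0.9,0,0,0,0,0,0.08],[-0.9,0,0,0,0,0,0.12],[-0.9,0,0,0,0,0,0.16],[-0.9,0,0,0,0,0,0.19],[-0.9,0,0,0,0,0,0.22]]'; python3 w.py
python3 -m pendant '[[-0.9,0,0,0,0,0,0],[-0.9,0,0,0,0,0,0],[-0.9,0,0,0,0,0,0],[-0.9,0,0,0,0,0,0],[-0.9,0,0,0,0,0,0],[-0.9,0,0,0,0,0,0],[-0.9,0,0,0,0,0,0],[-0.9,0,0,0,0,0,0],[-0.9,0,0,0,0,0,0],[-0.9,0,0,0,0,0,0]]'; python3 w.py
```

```text
time: 16.15
position: [0.4857, 0.0765, 0.0632]
eef_rot: [0.001, 0.994, -0.108, 0.002]
force: [0.9, -2.4, 0.3]
finger_gap: 0.018
TORQUE [-0.443  0.093  0.528] psi -1.786 q6 1.83 F [ 0.9 -2.4  0.3] gap 0.018
time: 16.98
position: [0.4858, 0.0765, 0.0633]
eef_rot: [0.001, 0.994, -0.108, 0.002]
force: [-0.1, -1.6, 0.1]
finger_gap: 0.0179
TORQUE [-0.327  0.128  0.514] psi -1.786 q6 1.83 F [-0.1 -1.6  0.1] gap 0.0179
```

```bash
python3 -m pendant '[[0,0,0,0,0,0,0],[0,0,0,0,0,0,0],[0,0,0,0,0,0,0],[0,0,0,0,0,0,0],[0,0,0,-1,0,0,0],[0,0,0,-3,0,0,0],[0,0,0,-6,0,0,0],[0,0,0,-9,0,0,0],[0,0,0,-11,0,0,0],[0.5,0,0,-11,0,0,0]]'; python3 -c "
from h import *
to(.594,-.195,.12,-1.269)
for n in('side','top'):
  c=vision.capture(n);crop(c,220,420,130,320,4,n+'B0.png')
  for o in valves(c):print(n,*o)"
```

```text
time: 17.82
position: [0.4884, 0.077, 0.1799]
eef_rot: [-0.0, 0.994, -0.108, 0.007]
force: [-0.1, -0.2, 0.5]
finger_gap: 0.0505
t 17.82 shift [16.04 24.32  6.17] turn [ 0.002 -0.015 -0.517] pos [0.4884 0.077  0.1799] psi -1.786 q6 1.83 F [-0.1 -0.2  0.5] gap 0.0505
side [0.4838 0.0716 0.0716] [0.4841 0.0736 0.0796] 0.0564 83 (array([483.8,  74.6]), 79.6, 44.6, np.float64(1.469))
side [ 0.5931 -0.1997  0.0618] [ 0.5933 -0.1973  0.069 ] 0.046 243 (array([ 594.7, -197.3]), 73.8, 55.5, np.float64(0.257))
side [ 0.4709 -0.3607  0.0621] [ 0.4709 -0.3586  0.0694] 0.0455 363 (array([ 470.7, -358.2]), 70.4, 54.4, np.float64(-0.14))
top [ 0.5909 -0.1956  0.0645] [ 0.5932 -0.1956  0.0689] 0.0454 234 (array([ 593.8, -194.7]), 70.7, 47.2, np.float64(0.302))
top [ 0.4686 -0.3556  0.0655] [ 0.47   -0.3553  0.0706] 0.0454 300 (array([ 471. , -355.6]), 70.9, 47.8, np.float64(-0.126))
```

View pics/sideB0.png

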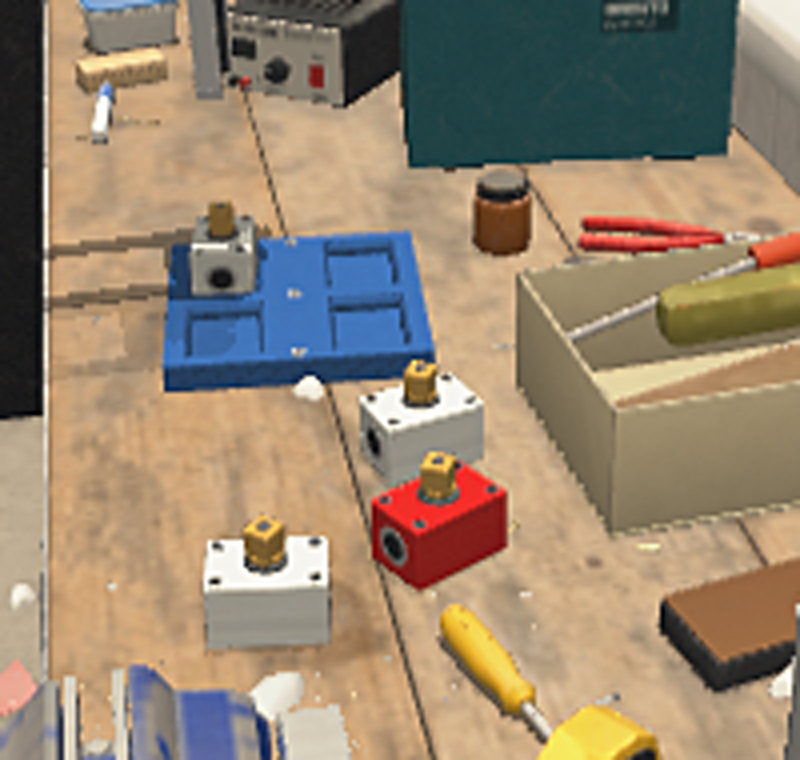

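View pics/topB0.png

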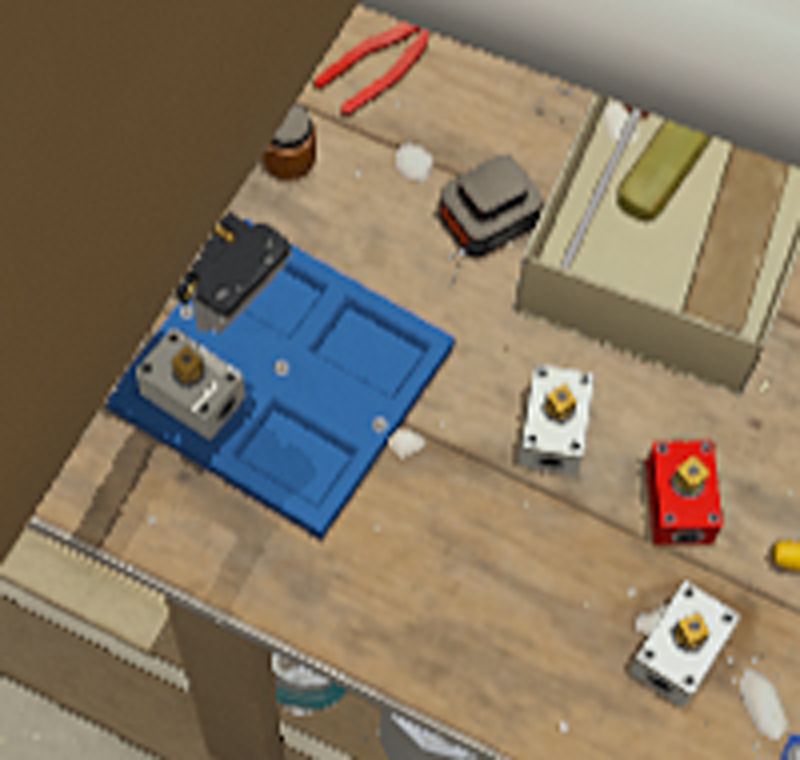

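Valve A sits in pocket a and its plug has turned. B and C haven't moved. Next is B.

```bash
python3 -m pendant '[[0.5,16,24.3,5,0,-0.015,-0.517],[0.5,16,24.3,5,0,-0.015,-0.517],[0.5,16,24.3,5,0,-0.015,-0.517],[0.5,16,24.3,5,0,-0.015,-0.517],[0.5,16,24.3,5,0,-0.015,-0.517],[0.5,16,24.3,5,0,-0.015,-0.517],[0.5,16,24.3,5,0,-0.015,-0.517],[0.5,16,24.3,5,0,-0.015,-0.517],[0.5,16,24.3,5,0,-0.015,-0.517],[0.5,16,24.3,5,0,-0.015,-0.517]]'; python3 -c "
from h import *
to(.594,-.195,.022,-1.269)
c=vision.capture('side');crop(c,270,370,160,270,6.5,'B1.png')"
```

```text
time: 18.75
position: [0.5893, -0.1944, 0.1231]
eef_rot: [-0.001, 0.989, 0.15, -0.006]
force: [0.2, -0.4, 0.5]
finger_gap: 0.0708
t 18.75 shift [ 0.56  0.24 10.1 ] turn [-0.005  0.012 -0.002] pos [ 0.5893 -0.1944  0.1231] psi -1.271 q6 0.86 F [ 0.2 -0.4  0.5] gap 0.0708
```

View pics/B1.png

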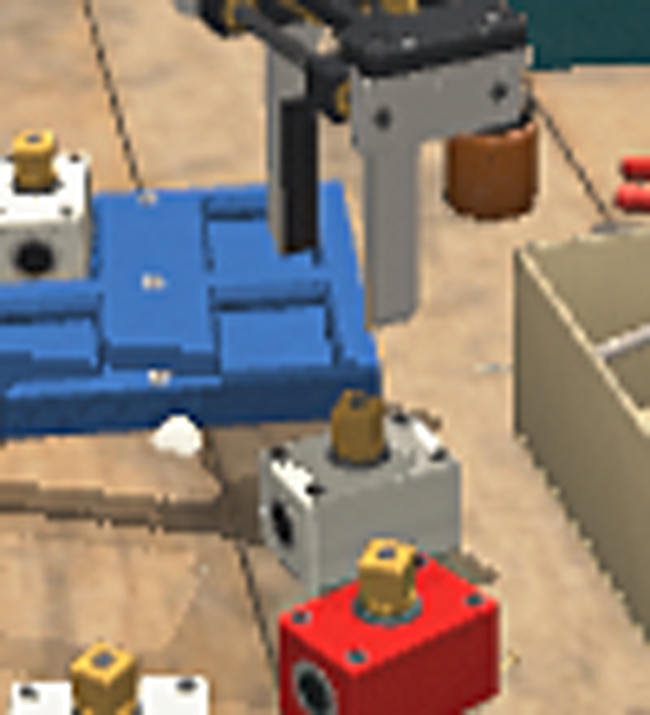

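The finger tips (crop (297,245) and (392,320)) are above valve B's plug (358,420), clear of the red block. I descend, close and lift.

```bash
python3 -m pendant '[[0.5,0.56,0.24,2,0,0.012,0],[0.5,0.56,0.24,4,0,0.012,0],[0.5,0.56,0.24,7,0,0.012,0],[0.5,0.56,0.24,9,0,0.012,0],[0.5,0.56,0.24,10,0,0.012,0],[-0.5,0.56,0.24,10,0,0.012,0],[-0.5,0.56,0.24,10,0,0.012,0],[-0.5,0.56,0.24,10,0,0.012,0],[-0.5,0.56,0.24,10,0,0.012,0],[-0.5,0.56,0.24,10,0,0.012,0]]' 30;python3 -m pendant '[[-0.5,0,0,0,0,0,0],[-0.5,0,0,0,0,0,0],[-0.5,0,0,-2,0,0,0],[-0.5,0,0,-5,0,0,0],[-0.5,0,0,-8,0,0,0],[-0.5,0,0,-10,0,0,0],[-0.5,0,0,-10,0,0,0],[-0.5,0,0,-10,0,0,0],[-0.5,0,0,-10,0,0,0],[-0.5,0,0,-10,0,0,0]]'; python3 -c "
from h import *
to(.5838,-.0327,.12,-.09)"
```

```text
time: 19.63
position: [0.596, -0.1944, 0.0266]
eef_rot: [-0.001, 0.989, 0.15, 0.002]
force: [-0.4, 0.6, 3.1]
finger_gap: 0.0478
time: 20.47
position: [0.5939, -0.194, 0.1231]
eef_rot: [-0.002, 0.989, 0.15, -0.0]
force: [-0.6, -0.7, -3.1]
finger_gap: 0.0479
t 20.47 shift [  3.83 -15.7    0.39] turn [-0.004 -0.003 -1.179] pos [ 0.5939 -0.194   0.1231] psi -1.269 q6 0.86 F [-0.6 -0.7 -3.1] gap 0.0479
```

```bash
python3 -m pendant '[[-0.5,3.8,-15.7,0,0,0,-1.18],[-0.5,3.8,-15.7,0,0,0,-1.18],[-0.5,3.8,-15.7,0,0,0,-1.18],[-0.5,3.8,-15.7,0,0,0,-1.18],[-0.5,3.8,-15.7,0,0,0,-1.18],[-0.5,3.8,-15.7,0,0,0,-1.18],[-0.5,3.8,-15.7,0,0,0,-1.18],[-0.5,3.8,-15.7,0,0,0,-1.18],[-0.5,3.8,-15.7,0,0,0,-1.18],[-0.5,3.8,-15.7,0,0,0,-1.18]]'; python3 -c "
from h import *
to(.5838,-.0327,.055,-.09)
c=vision.capture('side');crop(c,220,380,130,260,5,'B2.png')
P=cloud(c);yax=np.array([.0899,.996]);s=monitor.sense()
hsv=cv2.cvtColor(c['color'],cv2.COLOR_RGB2HSV)
m=(abs(P[...,0]-s['position'][0])<.018)&(P[...,1]<s['position'][1]-.028)&(P[...,1]>s['position'][1]-.05)&(P[...,2]>.1)&(P[...,2]<.14)&(c['range_z']>0)
q=P[m];a=q[:,:2]@yax;print(m.sum(),'front along y',np.median(a[q[:,2]<np.median(q[:,2])+.01]),'tcp',s['position'][:2]@yax)"
```

```text
time: 21.3
position: [0.5821, -0.0325, 0.1212]
eef_rot: [-0.004, 0.736, 0.677, -0.0]
force: [0.4, 0.6, -3.5]
finger_gap: 0.0479
t 21.3 shift [-0.04  0.21  6.62] turn [-0.007 -0.005  0.006] pos [ 0.5821 -0.0325  0.1212] psi -0.084 q6 -0.07 F [ 0.4  0.6 -3.5] gap 0.0479
168 front along y -0.016889376131389272 tcp 0.019926042502914503
```

View pics/B2.png

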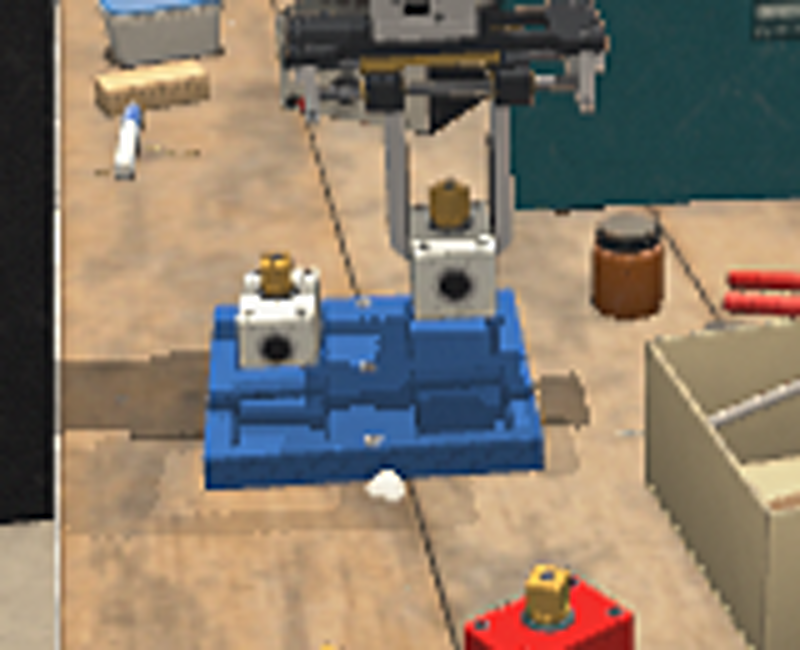

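```bash
python3 -m pendant '[[-0.5,0.12,0.23,3,0,0,0],[-0.5,0.12,0.23,5,0,0,0],[-0.5,0.12,0.23,6,0,0,0],[-0.5,0.12,0.23,6.6,0,0,0],[-0.5,0.12,0.23,7.1,0,0,0],[-0.5,0.12,0.23,7.6,0,0,0],[-0.5,0.12,0.23,8,0,0,0],[-0.5,0.12,0.23,8.3,0,0,0],[-0.5,0.12,0.23,8.5,0,0,0],[-0.5,0.12,0.23,8.5,0,0,0]]'; python3 w.py
```

```text
time: 22.18
position: [0.5845, -0.0311, 0.0369]
eef_rot: [-0.004, 0.736, 0.677, 0.0]
force: [-0.9, -0.6, -4.1]
finger_gap: 0.0475
TORQUE [-0.06   0.024  0.004] psi -0.084 q6 -0.07 F [-0.9 -0.6 -4.1] gap 0.0475
```

```bash
python3 -m pendant '[[-0.5,0,0,0.3,0,0,0],[-0.5,0,0,0.4,0,0,0],[-0.5,0,0,0.4,0,0,0],[0.4,0,0,0.3,0,0,0],[0.4,0,0,0.3,0,0,0],[0.4,0,0,0.3,0,0,0],[0.4,0,0,0.3,0,0,0],[0.4,0,0,-1,0,0,0],[0.4,0,0,-5,0,0,0],[0.4,0,0,-7,0,0,0]]'; cat >> h.py <<'E'
def bird(cx,cy,name,z=.0787,hw=.03):
    out=[]
    for n in("top","side"):
        c=vision.capture(n);E=np.linalg.inv(c["extrinsics"]);src=[];dst=[]
        for (a,b) in((-1,-1),(1,-1),(1,1),(-1,1)):
            q=c["K"]@(E[:3]@np.array([cx+a*hw,cy+b*hw,z,1]));src.append(q[:2]/q[2]);dst.append([195+a*195,195-b*195])
        out.append(cv2.warpPerspective(c["color"][...,::-1],cv2.getPerspectiveTransform(np.float32(src),np.float32(dst)),(390,390),flags=cv2.INTER_CUBIC))
        for o in valves(c): print(n,*o)
    cv2.imwrite("pics/"+name,np.hstack(out))
E
python3 -c "
from h import *
to(.5845,-.031,.061,.785)
bird(.5845,-.031,'Bh.png',hw=.05)"
```

```text
time: 23.02
position: [0.5859, -0.0317, 0.1104]
eef_rot: [-0.002, 0.736, 0.677, 0.001]
force: [1.4, -0.9, 0.9]
finger_gap: 0.066
t 23.02 shift [ 0.03 -0.14  4.94] turn [-0.    -0.005 -0.869] pos [ 0.5859 -0.0317  0.1104] psi -0.084 q6 -0.07 F [ 1.4 -0.9  0.9] gap 0.066
top [ 0.5809 -0.035   0.0737] [ 0.5817 -0.0326  0.081 ] 0.0557 124 (array([583.7, -32.9]), 70.5, 46.3, np.float64(1.461))
top [0.4824 0.0741 0.0743] [0.4831 0.0756 0.0809] 0.0554 158 (array([482.3,  66.6]), 51.8, 46.7, np.float64(1.425))
top [ 0.4689 -0.356   0.0652] [ 0.4702 -0.3564  0.0695] 0.0451 298 (array([ 471.1, -355.6]), 71.2, 47.8, np.float64(-0.14))
side [0.4836 0.071  0.072 ] [0.4842 0.0743 0.0794] 0.0558 154 (array([483.8,  71.7]), 83.2, 47.4, np.float64(1.412))
side [ 0.5832 -0.0385  0.0708] [ 0.5833 -0.0379  0.0779] 0.0561 181 (array([583.1, -37.6]), 78.2, 46.7, np.float64(1.471))
side [ 0.4709 -0.3603  0.0619] [ 0.4712 -0.3577  0.0691] 0.0457 357 (array([ 470.5, -358.5]), 70.7, 55.0, np.float64(-0.14))
```

View pics/Bh.png

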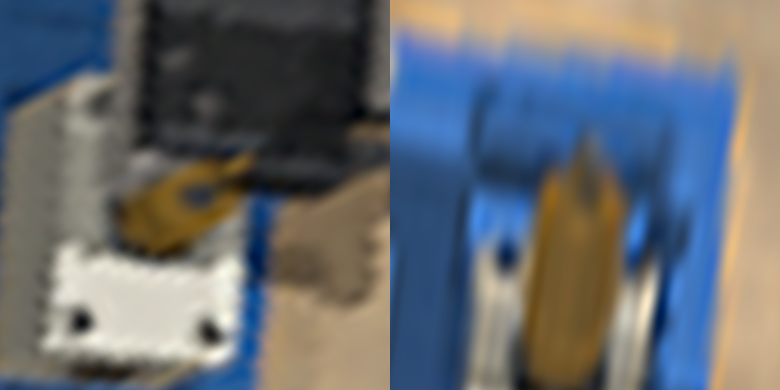

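The head is partly hidden by the finger. I turn toward the grip angle at height and look again.

```bash
python3 -m pendant '[[0,0,-0.1,-6,0,0,-0.87],[0,0,-0.1,-6,0,0,-0.87],[0,0,-0.1,-6,0,0,-0.87],[0,0,-0.1,-6,0,0,-0.87],[0,0,-0.1,-6,0,0,-0.87],[0,0,-0.1,-6,0,0,-0.87],[0,0,-0.1,-6,0,0,-0.87],[0,0,-0.1,-6,0,0,-0.87],[0,0,-0.1,-6,0,0,-0.87],[0,0,-0.1,-6,0,0,-0.87]]' ;python3 -c "
from h import *
to(.5845,-.031,.061,.785)
bird(.5845,-.031,'Bh2.png',hw=.03)"
```

```text
time: 23.95
position: [0.5869, -0.0321, 0.1729]
eef_rot: [0.002, 0.384, 0.923, 0.003]
force: [0.1, -0.3, -0.8]
finger_gap: 0.0472
t 23.95 shift [ 0.26 -0.16 11.19] turn [ 0.006  0.001 -0.002] pos [ 0.5869 -0.0321  0.1729] psi 0.783 q6 -0.94 F [ 0.1 -0.3 -0.8] gap 0.0472
top [ 0.5813 -0.0334  0.073 ] [ 0.5824 -0.0324  0.0792] 0.0558 128 (array([585. , -32.1]), 72.1, 43.9, np.float64(1.542))
top [0.4827 0.0747 0.0745] [0.4828 0.0757 0.0807] 0.0555 223 (array([483.7,  75.9]), 70.1, 46.7, np.float64(1.425))
top [ 0.4689 -0.356   0.0652] [ 0.4707 -0.3554  0.0703] 0.0451 301 (array([ 470.9, -355.5]), 71.2, 47.6, np.float64(-0.133))
side [0.4838 0.0712 0.0718] [0.4841 0.0739 0.0796] 0.056 151 (array([483.8,  71.7]), 83.2, 47.4, np.float64(1.412))
side [ 0.5833 -0.0381  0.0706] [ 0.5827 -0.0381  0.0779] 0.0569 177 (array([583.4, -35.8]), 75.1, 46.4, np.float64(1.482))
side [ 0.4711 -0.3606  0.0623] [ 0.471  -0.3581  0.0693] 0.0456 365 (array([ 470.7, -359.4]), 70.8, 56.3, np.float64(-0.125))
```

View pics/Bh2.png

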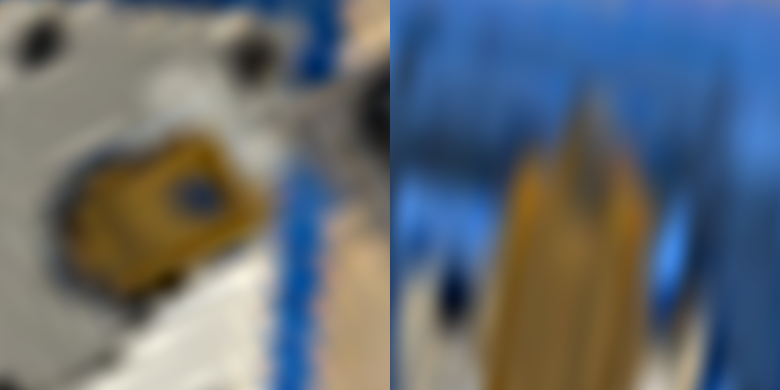

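The head corners at (205,138) and (270,210) put the flats at about 45° again. I descend and grip.

```bash
python3 -m pendant '[[0,0.26,-0.16,4,0,0,0],[0,0.26,-0.16,8,0,0,0],[0,0.26,-0.16,10,0,0,0],[0,0.26,-0.16,11,0,0,0],[0,0.26,-0.16,11.1,0,0,0],[-0.9,0.26,-0.16,11.1,0,0,0],[-0.9,0.26,-0.16,11.1,0,0,0],[-0.9,0.26,-0.16,11.1,0,0,0],[-0.9,0.26,-0.16,11.1,0,0,0],[-0.9,0.26,-0.16,11.1,0,0,0]]' 25; python3 -m pendant '[[-0.9,0,0,0,0,0,0],[-0.9,0,0,0,0,0,0],[-0.9,0,0,0,0,0,0],[-0.9,0,0,0,0,0,0],[-0.9,0,0,0,0,0,0.08],[-0.9,0,0,0,0,0,0.16],[-0.9,0,0,0,0,0,0.24],[-0.9,0,0,0,0,0,0.3],[-0.9,0,0,0,0,0,0.3],[-0.9,0,0,0,0,0,0.3]]'; python3 w.py
```

```text
time: 24.88
position: [0.5856, -0.0318, 0.064]
eef_rot: [0.004, 0.383, 0.924, 0.003]
force: [-0.9, -1.7, 4.0]
finger_gap: 0.019
time: 25.72
position: [0.5856, -0.0319, 0.0641]
eef_rot: [0.003, 0.516, 0.856, 0.003]
force: [0.5, -1.7, 0.3]
finger_gap: 0.018
TORQUE [-0.355  0.104  0.004] psi 0.486 q6 -0.64 F [ 0.5 -1.7  0.3] gap 0.018
```

```bash
python3 -m pendant '[[-0.9,0,0,0,0,0,0.04],[-0.9,0,0,0,0,0,0.08],[-0.9,0,0,0,0,0,0.12],[-0.9,0,0,0,0,0,0.16],[-0.9,0,0,0,0,0,0.20],[-0.9,0,0,0,0,0,0.23],[-0.9,0,0,0,0,0,0.26],[-0.9,0,0,0,0,0,0.28],[-0.9,0,0,0,0,0,0.29],[-0.9,0,0,0,0,0,0.3]]'; python3 w.py
```

```text
time: 26.55
position: [0.5854, -0.032, 0.0641]
eef_rot: [0.003, 0.638, 0.77, 0.003]
force: [-1.5, -2.2, 0.9]
finger_gap: 0.018
TORQUE [-0.381  0.244  0.066] psi 0.186 q6 -0.34 F [-1.5 -2.2  0.9] gap 0.018
```

```bash
python3 -m pendant '[[-0.9,0,0,0,0,0,0.04],[-0.9,0,0,0,0,0,0.08],[-0.9,0,0,0,0,0,0.12],[-0.9,0,0,0,0,0,0.16],[-0.9,0,0,0,0,0,0.20],[-0.9,0,0,0,0,0,0.23],[-0.9,0,0,0,0,0,0.26],[-0.9,0,0,0,0,0,0.28],[-0.9,0,0,0,0,0,0.29],[-0.9,0,0,0,0,0,0.3]]'; python3 w.py
```

```text
time: 27.38
position: [0.5852, -0.032, 0.0641]
eef_rot: [0.002, 0.746, 0.666, 0.003]
force: [-0.9, -1.4, 1.0]
finger_gap: 0.0175
TORQUE [-0.405  0.369  0.017] psi -0.114 q6 -0.04 F [-0.9 -1.4  1. ] gap 0.0175
```

```bash
python3 -m pendant '[[-0.9,0,0,0,0,0,0.04],[-0.9,0,0,0,0,0,0.08],[-0.9,0,0,0,0,0,0.12],[-0.9,0,0,0,0,0,0.16],[-0.9,0,0,0,0,0,0.20],[-0.9,0,0,0,0,0,0.23],[-0.9,0,0,0,0,0,0.26],[-0.9,0,0,0,0,0,0.28],[-0.9,0,0,0,0,0,0.29],[-0.9,0,0,0,0,0,0.3]]'; python3 w.py
```

```text
time: 28.22
position: [0.585, -0.032, 0.0641]
eef_rot: [0.001, 0.838, 0.546, 0.003]
force: [-1.7, -0.9, 1.0]
finger_gap: 0.0183
TORQUE [-0.346  0.459  0.09 ] psi -0.415 q6 0.26 F [-1.7 -0.9  1. ] gap 0.0183
```

```bash
python3 -m pendant '[[-0.9,0,0,0,0,0,0.04],[-0.9,0,0,0,0,0,0.08],[-0.9,0,0,0,0,0,0.12],[-0.9,0,0,0,0,0,0.16],[-0.9,0,0,0,0,0,0.20],[-0.9,0,0,0,0,0,0.23],[-0.9,0,0,0,0,0,0.26],[-0.9,0,0,0,0,0,0.28],[-0.9,0,0,0,0,0,0.29],[-0.9,0,0,0,0,0,0.3]]'; python3 w.py
```

```text
time: 29.05
position: [0.5848, -0.0319, 0.0641]
eef_rot: [0.001, 0.91, 0.415, 0.003]
force: [-1.8, -2.0, 1.8]
finger_gap: 0.0176
TORQUE [-0.397  0.57   0.142] psi -0.715 q6 0.56 F [-1.8 -2.   1.8] gap 0.0176
```

```bash
python3 -m pendant '[[-0.9,0,0,0,0,0,0],[-0.9,0,0,0,0,0,0],[-0.9,0,0,0,0,0,0.02],[-0.9,0,0,0,0,0,0.04],[-0.9,0,0,0,0,0,0.06],[-0.9,0,0,0,0,0,0.08],[-0.9,0,0,0,0,0,0.1],[-0.9,0,0,0,0,0,0.12],[-0.9,0,0,0,0,0,0.14],[-0.9,0,0,0,0,0,0.16]]'; python3 w.py;  python3 -c "
from h import *
vision.capture('side')"; python3 w.py
```

```text
time: 29.88
position: [0.5844, -0.0325, 0.0641]
eef_rot: [0.001, 0.94, 0.34, 0.003]
force: [-4.1, -4.3, 3.2]
finger_gap: 0.0178
TORQUE [-0.743  0.959  0.446] psi -0.877 q6 0.72 F [-4.1 -4.3  3.2] gap 0.0178
TORQUE [-0.77   0.94   0.394] psi -0.877 q6 0.72 F [-3.6 -3.1  1.9] gap 0.0177
```

```bash
python3 -m pendant '[[-0.9,0,0,0,0,0,0.02],[-0.9,0,0,0,0,0,0.04],[-0.9,0,0,0,0,0,0.06],[-0.9,0,0,0,0,0,0.08],[-0.9,0,0,0,0,0,0.1],[-0.9,0,0,0,0,0,0.12],[-0.9,0,0,0,0,0,0.14],[-0.9,0,0,0,0,0,0.16],[-0.9,0,0,0,0,0,0.19],[-0.9,0,0,0,0,0,0.22]]'; python3 w.py;  python3 -c "
from h import *
c=vision.capture('side');crop(c,220,380,130,260,5,'B3.png')"; python3 w.py
```

```text
time: 30.77
position: [0.5846, -0.0326, 0.0641]
eef_rot: [0.001, 0.972, 0.233, 0.003]
force: [-1.7, -4.3, 0.3]
finger_gap: 0.0177
TORQUE [-0.942  0.362  0.535] psi -1.1 q6 0.95 F [-1.7 -4.3  0.3] gap 0.0177
TORQUE [-1.014  0.391  0.506] psi -1.101 q6 0.95 F [-1.2 -4.1  0.4] gap 0.0176
```

View pics/B3.png

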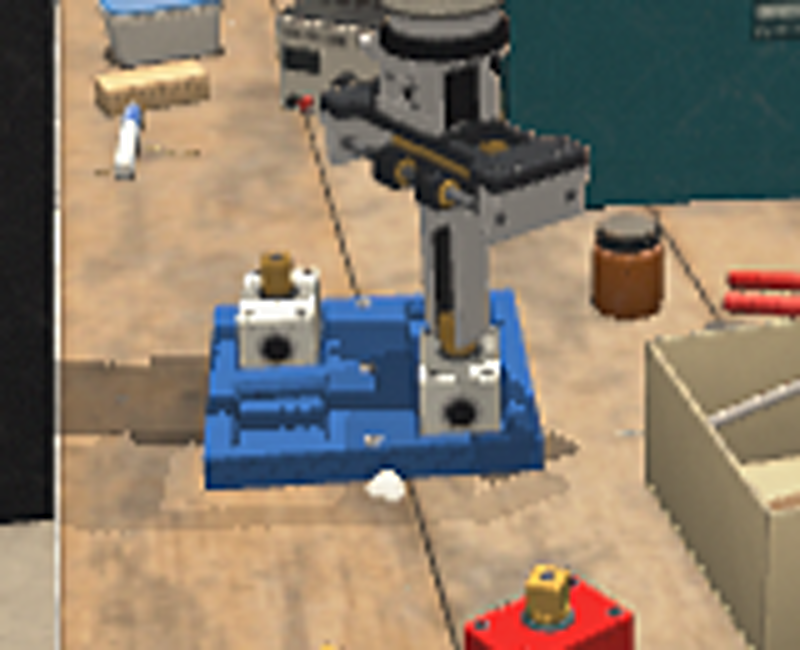

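```bash
python3 -m pendant '[[0,0,0,0,0,0,0],[0,0,0,0,0,0,0],[0,0,0,0,0,0,0],[0,0,0,0,0,0,0],[0,0,0,-1,0,0,0],[0,0,0,-3,0,0,0],[0,0,0,-6,0,0,0],[0,0,0,-9,0,0,0],[0,0,0,-11,0,0,0],[0.5,0,0,-11,0,0,0]]'; python3 -c "
from h import *
to(.471,-.3556,.12,-1.70)
bird(.5845,-.031,'Bh3.png',hw=.05)"
```

```text
time: 31.65
position: [0.587, -0.0328, 0.1815]
eef_rot: [0.003, 0.972, 0.233, 0.009]
force: [0.2, 0.3, 1.3]
finger_gap: 0.0511
t 31.65 shift [-25.06  23.47   5.97] turn [ 0.004 -0.018  0.599] pos [ 0.587  -0.0328  0.1815] psi -1.101 q6 0.95 F [0.2 0.3 1.3] gap 0.0511
top [ 0.5813 -0.0341  0.0724] [ 0.5829 -0.0341  0.0798] 0.0554 133 (array([584.1, -32.5]), 71.1, 45.9, np.float64(1.403))
top [0.4827 0.0747 0.0742] [0.4826 0.075  0.0806] 0.0558 229 (array([483.7,  76.3]), 71.5, 46.7, np.float64(1.425))
top [ 0.469  -0.3558  0.065 ] [ 0.4715 -0.3542  0.0696] 0.0454 300 (array([ 471.1, -355.6]), 71.2, 47.8, np.float64(-0.14))
side [0.4837 0.0702 0.0722] [0.4841 0.0731 0.0798] 0.0562 153 (array([483.9,  72.1]), 82.4, 47.4, np.float64(1.412))
side [ 0.5836 -0.0384  0.0711] [ 0.5831 -0.0384  0.0786] 0.0567 141 (array([584.3, -35.1]), 78.4, 45.3, np.float64(1.394))
side [ 0.4709 -0.3606  0.0619] [ 0.4714 -0.3583  0.0692] 0.0458 359 (array([ 470.7, -358.9]), 70.5, 55.7, np.float64(-0.137))
```

View pics/Bh3.png

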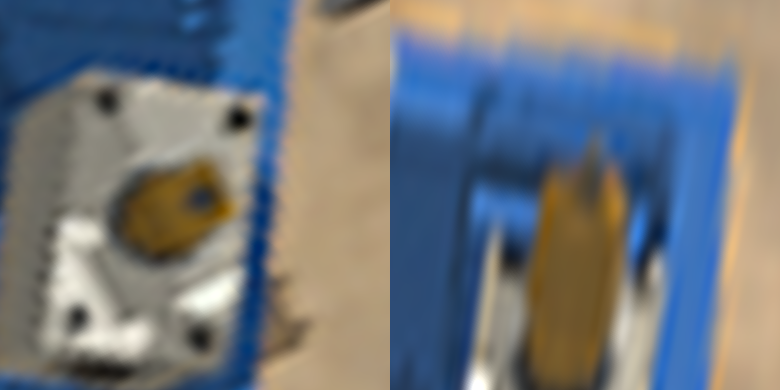

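B is seated, twisted slightly within the pocket clearance. C is still at (0.471,-0.356).

```bash
python3 -m pendant '[[0.5,-25,23.5,5.5,0,-0.018,0.6],[0.5,-25,23.5,5.5,0,-0.018,0.6],[0.5,-25,23.5,5.5,0,-0.018,0.6],[0.5,-25,23.5,5.5,0,-0.018,0.6],[0.5,-25,23.5,5.5,0,-0.018,0.6],[0.5,-25,23.5,5.5,0,-0.018,0.6],[0.5,-25,23.5,5.5,0,-0.018,0.6],[0.5,-25,23.5,5.5,0,-0.018,0.6],[0.5,-25,23.5,5.5,0,-0.018,0.6],[0.5,-25,23.5,5.5,0,-0.018,0.6]]'; python3 -c "
from h import *
to(.471,-.3556,.0215,-1.70)
c=vision.capture('side');crop(c,220,360,180,310,5,'C1.png')"
```

```text
time: 32.58
position: [0.4657, -0.357, 0.1159]
eef_rot: [0.0, 0.998, -0.068, -0.007]
force: [-0.2, 0.3, -0.0]
finger_gap: 0.0702
t 32.58 shift [ 0.63 -0.22  9.43] turn [ 0.001  0.013 -0.006] pos [ 0.4657 -0.357   0.1159] psi -1.706 q6 0.96 F [-0.2  0.3 -0. ] gap 0.0702
```

View pics/C1.png

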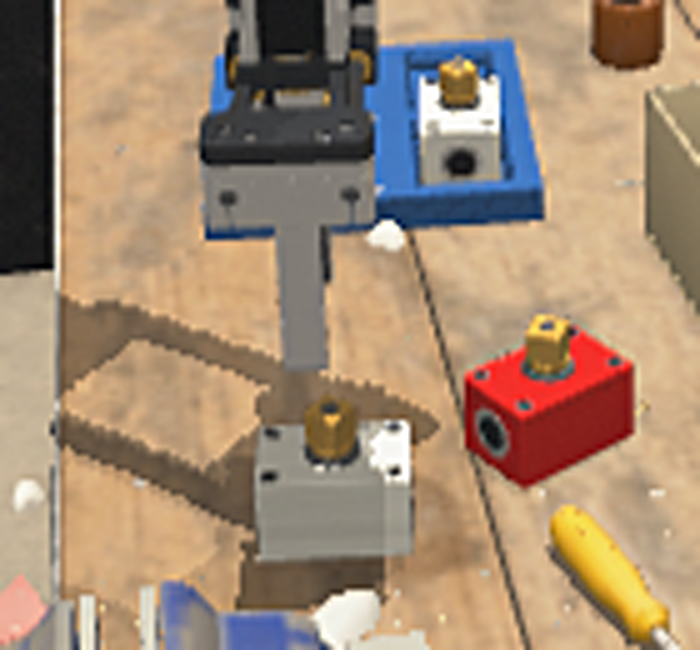

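The fingers are above valve C, and the 6 mm x shift will centre them. I descend and grip.

```bash
python3 -m pendant '[[0.5,0.63,-0.22,2,0,0.012,0],[0.5,0.63,-0.22,4,0,0.012,0],[0.5,0.63,-0.22,7,0,0.012,0],[0.5,0.63,-0.22,9,0,0.012,0],[0.5,0.63,-0.22,9.4,0,0.012,0],[-0.5,0.63,-0.22,9.4,0,0.012,0],[-0.5,0.63,-0.22,9.4,0,0.012,0],[-0.5,0.63,-0.22,9.4,0,0.012,0],[-0.5,0.63,-0.22,9.4,0,0.012,0],[-0.5,0.63,-0.22,9.4,0,0.012,0]]' 30;python3 -m pendant '[[-0.5,0,0,0,0,0,0],[-0.5,0,0,0,0,0,0],[-0.5,0,0,-2,0,0,0],[-0.5,0,0,-5,0,0,0],[-0.5,0,0,-8,0,0,0],[-0.5,0,0,-10.5,0,0,0],[-0.5,0,0,-10.5,0,0,0],[-0.5,0,0,-10.5,0,0,0],[-0.5,0,0,-10.5,0,0,0],[-0.5,0,0,-10.5,0,0,0]]'; python3 -c "
from h import *
to(.475,-.0225,.13,-.09)"
```

```text
time: 33.47
position: [0.474, -0.3547, 0.0251]
eef_rot: [0.002, 0.998, -0.066, 0.002]
force: [0.1, -1.0, 2.3]
finger_gap: 0.0478
time: 34.3
position: [0.4721, -0.3531, 0.1266]
eef_rot: [-0.0, 0.998, -0.066, -0.0]
force: [0.4, -0.2, -3.4]
finger_gap: 0.048
t 34.3 shift [ -4.09 -32.8   -0.31] turn [-1.000e-03 -0.000e+00 -1.614e+00] pos [ 0.4721 -0.3531  0.1266] psi -1.704 q6 0.97 F [ 0.4 -0.2 -3.4] gap 0.048
```

```bash
python3 -m pendant '[[-0.5,-4,-32.8,-0.3,0,0,-1.614],[-0.5,-4,-32.8,-0.3,0,0,-1.614],[-0.5,-4,-32.8,-0.3,0,0,-1.614],[-0.5,-4,-32.8,-0.3,0,0,-1.614],[-0.5,-4,-32.8,-0.3,0,0,-1.614],[-0.5,-4,-32.8,-0.3,0,0,-1.614],[-0.5,-4,-32.8,-0.3,0,0,-1.614],[-0.5,-4,-32.8,-0.3,0,0,-1.614],[-0.5,-4,-32.8,-0.3,0,0,-1.614],[-0.5,-4,-32.8,-0.3,0,0,-1.614]]'; python3 -c "
from h import *
to(.475,-.0225,.12,-.09)"
```

```text
time: 35.13
position: [0.4743, -0.0197, 0.1275]
eef_rot: [-0.002, 0.845, 0.535, -0.001]
force: [-0.7, -0.3, -2.9]
finger_gap: 0.0476
t 35.13 shift [-0.22  0.18  0.75] turn [-0.004 -0.001 -0.352] pos [ 0.4743 -0.0197  0.1275] psi -0.442 q6 0.28 F [-0.7 -0.3 -2.9] gap 0.0476
```

```bash
python3 -m pendant '[[-0.5,-0.22,0.18,0.6,0,0,-0.352],[-0.5,-0.22,0.18,0.6,0,0,-0.352],[-0.5,-0.22,0.18,0.6,0,0,-0.352],[-0.5,-0.22,0.18,0.6,0,0,-0.352],[-0.5,-0.22,0.18,0.6,0,0,-0.352],[-0.5,-0.22,0.18,0.6,0,0,-0.352],[-0.5,-0.22,0.18,0.6,0,0,-0.352],[-0.5,-0.22,0.18,0.6,0,0,-0.352],[-0.5,-0.22,0.18,0.6,0,0,-0.352],[-0.5,-0.22,0.18,0.6,0,0,-0.352]]'; python3 -c "
from h import *
to(.4752,-.022,.055,-.09)
c=vision.capture('side');crop(c,220,380,130,260,5,'C2.png')
P=cloud(c);yax=np.array([.0899,.996]);s=monitor.sense()
m=(abs(P[...,0]-s['position'][0])<.018)&(P[...,1]<s['position'][1]-.028)&(P[...,1]>s['position'][1]-.05)&(P[...,2]>.1)&(P[...,2]<.14)&(c['range_z']>0)
q=P[m];a=q[:,:2]@yax;print(m.sum(),'front along y',np.median(a[q[:,2]<np.median(q[:,2])+.01]),'tcp',s['position'][:2]@yax)"
```

```text
time: 35.97
position: [0.475, -0.0225, 0.1216]
eef_rot: [-0.002, 0.738, 0.674, -0.001]
force: [1.1, -0.2, -2.8]
finger_gap: 0.0482
t 35.97 shift [0.05 0.03 6.66] turn [-0.003 -0.001 -0.001] pos [ 0.475  -0.0225  0.1216] psi -0.091 q6 -0.08 F [ 1.1 -0.2 -2.8] gap 0.0482
161 front along y -0.016860579520147655 tcp 0.020264014671522584
```

View pics/C2.png

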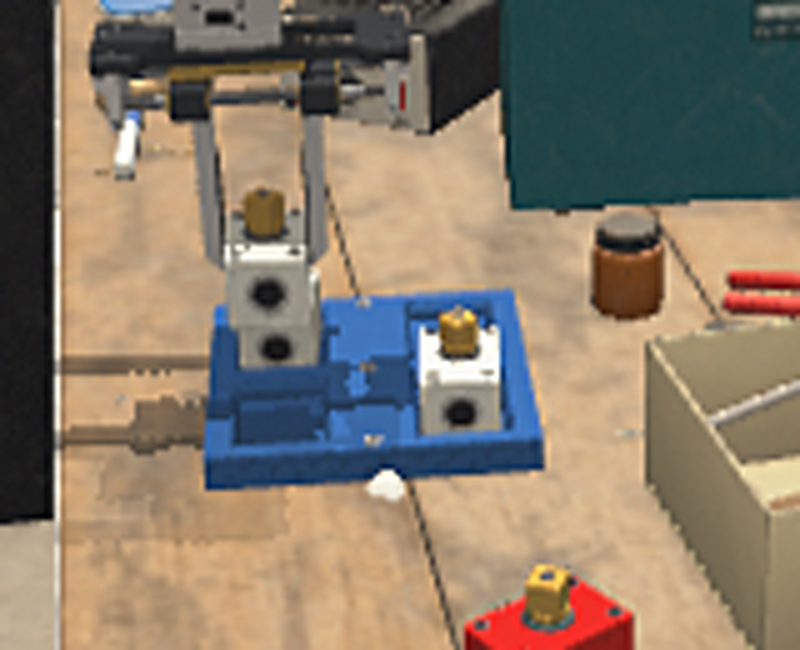

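```bash
python3 -m pendant '[[-0.5,0.1,0.05,3,0,0,0],[-0.5,0.1,0.05,5,0,0,0],[-0.5,0.1,0.05,6,0,0,0],[-0.5,0.1,0.05,6.6,0,0,0],[-0.5,0.1,0.05,7.1,0,0,0],[-0.5,0.1,0.05,7.6,0,0,0],[-0.5,0.1,0.05,8,0,0,0],[-0.5,0.1,0.05,8.3,0,0,0],[-0.5,0.1,0.05,8.5,0,0,0],[-0.5,0.1,0.05,8.5,0,0,0]]'; python3 w.py
```

```text
time: 36.85
position: [0.4754, -0.0214, 0.0365]
eef_rot: [-0.002, 0.738, 0.674, -0.001]
force: [-0.0, 0.9, -3.3]
finger_gap: 0.0477
TORQUE [-0.084  0.075  0.043] psi -0.09 q6 -0.07 F [-0.   0.9 -3.3] gap 0.0477
```

```bash
python3 -m pendant '[[-0.5,0,0,0.3,0,0,0],[-0.5,0,0,0.4,0,0,0],[-0.5,0,0,0.4,0,0,0],[0.4,0,0,0.3,0,0,0],[0.4,0,0,0.3,0,0,0],[0.4,0,0,0.3,0,0,0],[0.4,0,0,0.3,0,0,0],[0.4,0,0,-1,0,0,0],[0.4,0,0,-5,0,0,0],[0.4,0,0,-7,0,0,0]]'; python3 -m pendant '[[0,0,-0.1,-6,0,0,-0.87],[0,0,-0.1,-6,0,0,-0.87],[0,0,-0.1,-6,0,0,-0.87],[0,0,-0.1,-6,0,0,-0.87],[0,0,-0.1,-6,0,0,-0.87],[0,0,-0.1,-6,0,0,-0.87],[0,0,-0.1,-6,0,0,-0.87],[0,0,-0.1,-6,0,0,-0.87],[0,0,-0.1,-6,0,0,-0.87],[0,0,-0.1,-6,0,0,-0.87]]' ;python3 -c "
from h import *
to(.475,-.0214,.061,.785)
bird(.475,-.0214,'Ch.png',hw=.04)"
```

```text
time: 37.68
position: [0.4764, -0.0217, 0.1089]
eef_rot: [-0.001, 0.738, 0.674, 0.0]
force: [1.5, -1.0, 1.0]
finger_gap: 0.0659
time: 38.52
position: [0.4755, -0.0216, 0.1688]
eef_rot: [-0.001, 0.387, 0.922, 0.0]
force: [-0.1, 0.3, 0.8]
finger_gap: 0.0471
t 38.52 shift [ 0.03 -0.02 10.78] turn [ 0.    -0.002 -0.008] pos [ 0.4755 -0.0216  0.1688] psi 0.777 q6 -0.94 F [-0.1  0.3  0.8] gap 0.0471
top [ 0.5814 -0.034   0.0725] [ 0.5821 -0.0323  0.08  ] 0.056 181 (array([584.1, -32.5]), 71.9, 45.8, np.float64(1.403))
top [ 0.4707 -0.0266  0.0717] [ 0.4714 -0.0272  0.0787] 0.0562 125 (array([474.9, -23.9]), 71.8, 44.7, np.float64(1.515))
side [0.4835 0.0714 0.072 ] [0.4845 0.0741 0.0793] 0.0564 102 (array([484.1,  74.6]), 77.2, 47.1, np.float64(1.407))
side [ 0.5832 -0.0378  0.071 ] [ 0.5842 -0.0374  0.0784] 0.0558 172 (array([584.8, -35.4]), 77.7, 46.2, np.float64(1.424))
side [ 0.4746 -0.0295  0.0714] [ 0.4756 -0.0291  0.0783] 0.0569 186 (array([476.2, -27.4]), 80.0, 44.6, np.float64(1.498))
```

View pics/Ch.png

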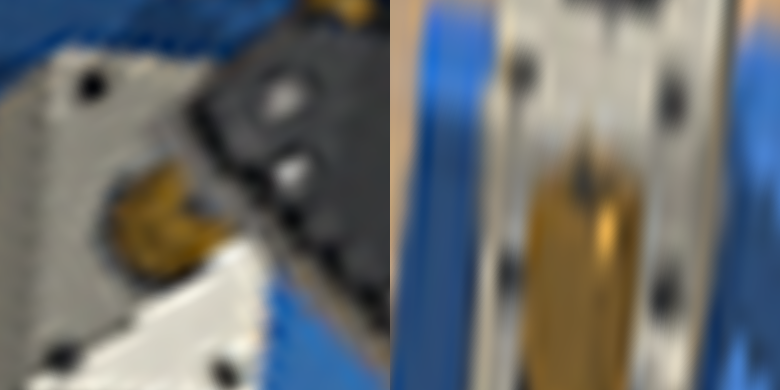

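The visible corners (178,165) and (240,225) again give about 45°. I descend and grip.

```bash
python3 -m pendant '[[0,0.03,0,4,0,0,0],[0,0.03,0,8,0,0,0],[0,0.03,0,10,0,0,0],[0,0.03,0,10.6,0,0,0],[0,0.03,0,10.7,0,0,0],[-0.9,0.03,0,10.7,0,0,0],[-0.9,0.03,0,10.7,0,0,0],[-0.9,0.03,0,10.7,0,0,0],[-0.9,0.03,0,10.7,0,0,0],[-0.9,0.03,0,10.7,0,0,0]]' 25; python3 -m pendant '[[-0.9,0,0,0,0,0,0],[-0.9,0,0,0,0,0,0],[-0.9,0,0,0,0,0,0],[-0.9,0,0,0,0,0,0],[-0.9,0,0,0,0,0,0.08],[-0.9,0,0,0,0,0,0.16],[-0.9,0,0,0,0,0,0.24],[-0.9,0,0,0,0,0,0.3],[-0.9,0,0,0,0,0,0.3],[-0.9,0,0,0,0,0,0.3]]'; python3 w.py
```

```text
time: 39.45
position: [0.4758, -0.0217, 0.0633]
eef_rot: [0.0, 0.386, 0.922, 0.0]
force: [-1.2, -0.4, 5.2]
finger_gap: 0.0182
time: 40.28
position: [0.476, -0.0215, 0.0633]
eef_rot: [0.0, 0.519, 0.855, 0.001]
force: [-0.3, 0.6, 0.5]
finger_gap: 0.0179
TORQUE [ 0.04  -0.07  -0.017] psi 0.48 q6 -0.64 F [-0.3  0.6  0.5] gap 0.0179
```

```bash
python3 -m pendant '[[-0.9,0,0,0,0,0,0.04],[-0.9,0,0,0,0,0,0.08],[-0.9,0,0,0,0,0,0.12],[-0.9,0,0,0,0,0,0.16],[-0.9,0,0,0,0,0,0.20],[-0.9,0,0,0,0,0,0.23],[-0.9,0,0,0,0,0,0.26],[-0.9,0,0,0,0,0,0.28],[-0.9,0,0,0,0,0,0.29],[-0.9,0,0,0,0,0,0.3]]'; python3 w.py
```

```text
time: 41.12
position: [0.4761, -0.0215, 0.0634]
eef_rot: [0.0, 0.641, 0.768, 0.001]
force: [0.8, -0.3, -0.4]
finger_gap: 0.018
TORQUE [ 0.071 -0.107  0.071] psi 0.18 q6 -0.34 F [ 0.8 -0.3 -0.4] gap 0.018
```

```bash
python3 -m pendant '[[-0.9,0,0,0,0,0,0.04],[-0.9,0,0,0,0,0,0.08],[-0.9,0,0,0,0,0,0.12],[-0.9,0,0,0,0,0,0.16],[-0.9,0,0,0,0,0,0.20],[-0.9,0,0,0,0,0,0.23],[-0.9,0,0,0,0,0,0.26],[-0.9,0,0,0,0,0,0.28],[-0.9,0,0,0,0,0,0.29],[-0.9,0,0,0,0,0,0.3]]'; python3 w.py
```

```text
time: 41.95
position: [0.4761, -0.0216, 0.0634]
eef_rot: [0.0, 0.748, 0.663, 0.001]
force: [0.7, 0.0, 0.0]
finger_gap: 0.0183
TORQUE [-0.062 -0.108  0.061] psi -0.121 q6 -0.04 F [0.7 0.  0. ] gap 0.0183
```

```bash
python3 -m pendant '[[-0.9,0,0,0,0,0,0.04],[-0.9,0,0,0,0,0,0.08],[-0.9,0,0,0,0,0,0.12],[-0.9,0,0,0,0,0,0.16],[-0.9,0,0,0,0,0,0.20],[-0.9,0,0,0,0,0,0.23],[-0.9,0,0,0,0,0,0.26],[-0.9,0,0,0,0,0,0.28],[-0.9,0,0,0,0,0,0.29],[-0.9,0,0,0,0,0,0.3]]'; python3 w.py
```

```text
time: 42.78
position: [0.4761, -0.0218, 0.0634]
eef_rot: [0.0, 0.839, 0.544, 0.001]
force: [0.5, 0.4, -1.3]
finger_gap: 0.018
TORQUE [-0.147 -0.005 -0.019] psi -0.421 q6 0.26 F [ 0.5  0.4 -1.3] gap 0.018
```

```bash
python3 -m pendant '[[-0.9,0,0,0,0,0,0.04],[-0.9,0,0,0,0,0,0.08],[-0.9,0,0,0,0,0,0.12],[-0.9,0,0,0,0,0,0.16],[-0.9,0,0,0,0,0,0.20],[-0.9,0,0,0,0,0,0.23],[-0.9,0,0,0,0,0,0.26],[-0.9,0,0,0,0,0,0.28],[-0.9,0,0,0,0,0,0.29],[-0.9,0,0,0,0,0,0.3]]'; python3 w.py
```

```text
time: 43.62
position: [0.4762, -0.0219, 0.0634]
eef_rot: [0.0, 0.911, 0.412, 0.001]
force: [0.7, -1.3, -1.1]
finger_gap: 0.0181
TORQUE [-0.167 -0.087  0.092] psi -0.721 q6 0.56 F [ 0.7 -1.3 -1.1] gap 0.0181
```

```bash
python3 -m pendant '[[-0.9,0,0,0,0,0,0.04],[-0.9,0,0,0,0,0,0.08],[-0.9,0,0,0,0,0,0.12],[-0.9,0,0,0,0,0,0.16],[-0.9,0,0,0,0,0,0.19],[-0.9,0,0,0,0,0,0.21],[-0.9,0,0,0,0,0,0.23],[-0.9,0,0,0,0,0,0.24],[-0.9,0,0,0,0,0,0.25],[-0.9,0,0,0,0,0,0.25]]'; python3 w.py
```

```text
time: 44.45
position: [0.4762, -0.0221, 0.0634]
eef_rot: [0.001, 0.955, 0.295, 0.001]
force: [0.9, -0.7, 0.1]
finger_gap: 0.0182
TORQUE [-0.328 -0.092  0.039] psi -0.972 q6 0.81 F [ 0.9 -0.7  0.1] gap 0.0182
```

```bash
python3 -m pendant '[[-0.9,0,0,0,0,0,0.04],[-0.9,0,0,0,0,0,0.08],[-0.9,0,0,0,0,0,0.12],[-0.9,0,0,0,0,0,0.16],[-0.9,0,0,0,0,0,0.20],[-0.9,0,0,0,0,0,0.23],[-0.9,0,0,0,0,0,0.26],[-0.9,0,0,0,0,0,0.28],[-0.9,0,0,0,0,0,0.29],[-0.9,0,0,0,0,0,0.3]]'; python3 w.py
```

```text
time: 45.28
position: [0.4763, -0.0223, 0.0635]
eef_rot: [0.001, 0.989, 0.149, 0.001]
force: [0.9, -2.2, -0.4]
finger_gap: 0.0187
TORQUE [-0.482 -0.05   0.411] psi -1.272 q6 1.11 F [ 0.9 -2.2 -0.4] gap 0.0187
```

It's snug (0.41). I add 0.22 rad as before.

```bash
python3 -m pendant '[[-0.9,0,0,0,0,0,0.02],[-0.9,0,0,0,0,0,0.04],[-0.9,0,0,0,0,0,0.06],[-0.9,0,0,0,0,0,0.08],[-0.9,0,0,0,0,0,0.1],[-0.9,0,0,0,0,0,0.12],[-0.9,0,0,0,0,0,0.14],[-0.9,0,0,0,0,0,0.16],[-0.9,0,0,0,0,0,0.19],[-0.9,0,0,0,0,0,0.22]]'; python3 w.py;  python3 -c "
from h import *
vision.capture('side')"; python3 w.py
python3 -m pendant '[[0,0,0,0,0,0,0],[0,0,0,0,0,0,0],[0,0,0,0,0,0,0],[0,0,0,0,0,0,0],[0,0,0,-1,0,0,0],[0,0,0,-3,0,0,0],[0,0,0,-6,0,0,0],[0,0,0,-9,0,0,0],[0,0,0,-13,0,0,0],[0,0,0,-16,0,0,0]]';python3 w.py
```

```text
time: 46.12
position: [0.4763, -0.0225, 0.0635]
eef_rot: [0.001, 0.999, 0.038, 0.001]
force: [0.5, -2.9, -0.3]
finger_gap: 0.0188
TORQUE [-0.568 -0.103  0.491] psi -1.494 q6 1.33 F [ 0.5 -2.9 -0.3] gap 0.0188
TORQUE [-0.513 -0.064  0.526] psi -1.495 q6 1.33 F [ 2.  -2.4 -1.1] gap 0.0186
time: 47.0
position: [0.4762, -0.0221, 0.2273]
eef_rot: [0.001, 0.999, 0.038, 0.002]
force: [0.8, -1.0, -0.2]
finger_gap: 0.0471
TORQUE [-0.022  0.111 -0.032] psi -1.495 q6 1.33 F [ 0.8 -1.  -0.2] gap 0.0471
```

```bash
python3 -m pendant '[[0,-4,0,-3,0,0,0],[0,-8,0,-6,0,0,0],[0,-12,0,-8,0,0,0],[0,-14,0,-8,0,0,0],[0,-14,0,-8,0,0,0],[0,-14,0,-8,0,0,0],[0,-14,0,-8,0,0,0],[0,-14,0,-8,0,0,0],[0,-14,0,-8,0,0,0],[0,-14,0,-8,0,0,0]]'; python3 -c "
from h import *
bird(.534,.022,'fin_b.png',z=.054,hw=.13)
for n in('side','top'):
  c=vision.capture(n);cv2.imwrite('pics/fin_'+n+'.png',c['color'][...,::-1])
  P=cloud(c)
  for nm,(x,y) in dict(A=(.484,.076),B=(.584,-.033),C=(.475,-.023)).items():
    m=(abs(P[...,0]-x)<.02)&(abs(P[...,1]-y)<.034)&(abs(P[...,2]-.056)<.004)&(c['range_z']>0);q=P[m]
    k=np.linalg.lstsq(np.c_[q[:,:2]-[x,y],np.ones(len(q))],q[:,2],rcond=None)[0];print(n,nm,len(q),k.round(4))
"
```

```text
time: 47.83
position: [0.3366, -0.0324, 0.3054]
eef_rot: [0.0, 0.999, 0.038, 0.001]
force: [0.1, 0.9, 0.6]
finger_gap: 0.0474
top [ 0.5812 -0.0341  0.0726] [ 0.5825 -0.0336  0.0801] 0.0553 227 (array([583.7, -32.6]), 71.3, 47.1, np.float64(1.414))
side [0.4838 0.0713 0.0717] [0.4839 0.073  0.0799] 0.0564 115 (array([484.2,  74.6]), 77.4, 47.4, np.float64(1.412))
side [ 0.583  -0.039   0.0716] [ 0.5838 -0.0382  0.0789] 0.0561 166 (array([584.8, -35.2]), 77.2, 46.2, np.float64(1.424))
side [ 0.4743 -0.0284  0.0715] [ 0.4747 -0.0274  0.079 ] 0.0559 173 (array([474.4, -24.1]), 79.1, 46.9, np.float64(1.417))
side A 87 [0.0001 0.0191 0.0563]
side B 102 [0.0059 0.0102 0.056 ]
side C 104 [0.0166 0.0005 0.0563]
top A 11 [-0.0848  0.3014  0.062 ]
top B 152 [-0.0019  0.0011  0.0552]
top C 51 [0.0126 0.0001 0.0554]
```

View pics/fin_b.png

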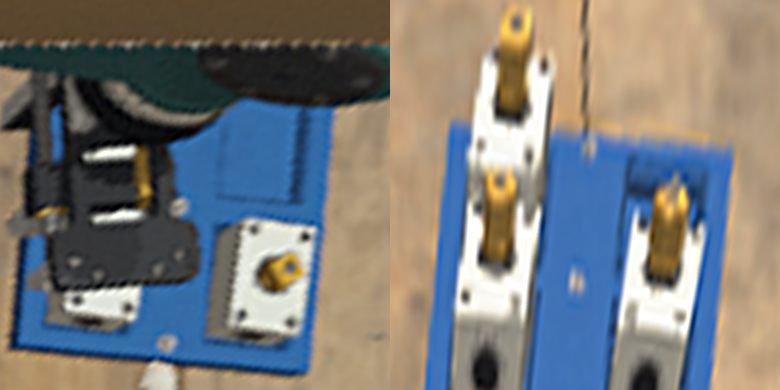

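View pics/fin_side.png

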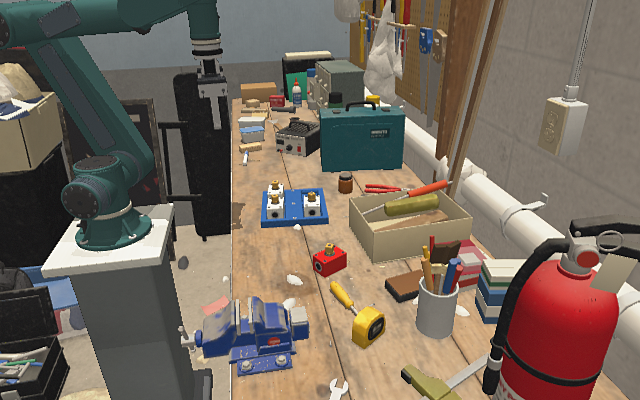

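View pics/fin_top.png

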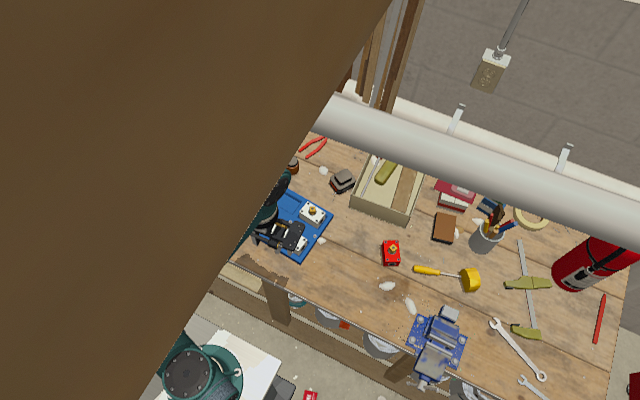

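Final views: all three valves are seated, with tops level at z≈0.056 (the same +1.5–2 mm camera bias as on the bench). Plugs are at side-view pixels near (275,187), (274,199) and (311,197). Pocket b is empty, no fourth valve is visible, and the jar and battery haven't moved. I hand in.

```bash
python3 -c "
from workcell import manip
print(manip.finish_job())"
```

```text
the job is handed in; nothing more can be done
None
```

All three valve bodies on the bench are seated in the fixture, in pockets a, d and c, with their plugs tightened. I saw no fourth valve, so pocket b is empty. The red look-alike was left alone. I handed the job in at about 48 s and got no verdict back.

**Tightening:** Each plug was turned clockwise until the wrist torque jumped to about 0.41–0.45 N m, then 0.22 rad further. The last torque readings were about 0.51–0.53 N m. From the angles turned I estimate 0.2 to 0.5 rad past snug. If each reading is treated as static, after the drop when turning stops, it would imply about 0.75–0.8 rad. I trust the angles, because every plug still read clearly below snug no more than about 0.52 rad before its final angle.

**Seating:** The last side view shows the top faces level and at seated height, with positions within about 2 mm of my pocket estimates. In the last top view the gripper hid most of a and c, so those two rest mainly on the side camera.

**Squareness:** The tightening turned each body slightly within its pocket clearance. I measured about 0.06–0.075 rad against the 0.1 limit; the pocket's clearance should allow at most about 0.06. I did not square them up again.

**Bystanders:** The jar and battery pack look unmoved in the last pictures; I did not measure them. I never saw a valve get knocked aside. The gripper was open and well clear of everything at hand-in.

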